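# Pack the sampling kit into the tray

### The job

Pack the sampling kit into the grey tray: stand the slim straight cork in the small square pocket, the short black-capped bottle in the round pocket and the timer in the oblong pocket, and only then, last of all, the tall brown white-capped bottle in the large square pocket. Everything must stand upright on the floor of its pocket; leave the wide tapered cork stopper and the slim black-capped vial standing where they are.

Things in the scene. Friction and masses are not known exactly. Their poses are not given: they have to be found in the camera images.
- cork: slim straight wine cork standing on end, diameter 24 mm, height 44 mm; origin at the centre of its underside, z up along its axis
- short_bottle: short round clear bottle with a black screw cap and paper label, diameter 36 mm, height 61 mm; the body is cylindrical and the cap slightly narrower; origin at the centre of its underside, z up
- tall_bottle: tall round brown bottle with a white screw cap and paper label, diameter 43 mm, height 96 mm; shoulder begins about 60 mm up; origin at the centre of its underside, z up
- timer: white digital timer standing upright, 22 mm thick (along its x) by 62 mm long (along its y) by 56 mm high; the flat faces look along x; origin at the middle of its underside (within 1 mm), on a flat dark foot 24 x 56 mm; z up; either face may look forward in the pocket
- wide_stopper: wide tapered cork stopper standing on its narrow end, diameter 34 mm below and 44 mm on top, height 30 mm; not part of the kit, to be left alone; origin at the centre of its underside
- vial: slim clear sample vial with a black screw cap, diameter 16 mm, height 53 mm, standing; not part of the kit, to be left alone; origin at the centre of its underside
- pocket_small_square: small square pocket, inside 40 x 40 mm, a shallow white plastic pocket open at the top, one of four fixed in a low grey carry tray; its place in the tray varies. Origin: centre of its underside, 4 mm above the worktop; its inner floor is 3 mm above the origin, its rim 14 mm above it; z up, x and y along its sides. Walls 3 mm. The tray is 240 x 240 x 20 mm with one pocket centred in each quarter, 53 mm off its middle along both sides.
- pocket_round: round pocket, inside diameter 54 mm, a shallow white plastic pocket open at the top, one of four fixed in a low grey carry tray; its place in the tray varies. Origin: centre of its underside, 4 mm above the worktop; its inner floor is 3 mm above the origin, its rim 14 mm above it; z up, x and y along its sides. Walls 3 mm. 
- pocket_large_square: large square pocket, inside 62 x 62 mm, a shallow white plastic pocket open at the top, one of four fixed in a low grey carry tray; its place in the tray varies. Origin: centre of its underside, 4 mm above the worktop; its inner floor is 3 mm above the origin, its rim 14 mm above it; z up, x and y along its sides. Walls 3 mm. 
- pocket_oblong: oblong pocket, inside 38 mm (along its x) by 80 mm (along its y), a shallow white plastic pocket open at the top, one of four fixed in a low grey carry tray; its place in the tray varies. Origin: centre of its underside, 4 mm above the worktop; its inner floor is 3 mm above the origin, its rim 14 mm above it; z up, x and y along its sides. Walls 3 mm. 
Mind the look-alikes: they are no part of the job. What is shaped like the pocket_small_square but pink or purple is not meant.

How it is judged:
By the outcome, as a careful person would: the job done as asked, in the order asked, and still so for the second after the job is handed in, with the robot touching nothing.
It also fails if it takes over 115 s, if anything falls off the work surface, if the arm or the gripper's body presses on something with over 40 N, if the wrist force passes 120 N, or if a joint passes its speed limit or range.

### The arm

A 6-joint arm with a two-finger parallel gripper is mounted at the origin on a cart in front of the work surface, level with it; the furniture and walls round the work are solid. World frame = base frame: x ahead of the robot, y to its left, z up, the work surface at z = 0. Lengths are in m, angles in rad, forces in N, time in s.
With the tool pointing down it reaches from about 0.25 to 0.85 m from the base axis. Payload 12.5 kg.
Tool frame: the origin (TCP) lies midway between the tips of the shut fingers; the grasp point (between the pads) lies 19 mm behind it; z points along the fingers, y is the direction in which the jaws open and shut (so a half turn about z gives the same grasp; the last joint's range is limited). The gripper opens to 93 mm and grips with 3 to 60 N. Pads are 15 mm wide; open, the fingers measure 128 mm over their backs; the gripper's body (75 mm by 188 mm) begins 65 mm behind the grasp point.
Start: joints at [-1.216, 0.351, 1.652, -0, 1.139, -0.085], TCP at [0.234, -0.498, 0.219] pointing down, gripper open.
Joint ranges: [-2.75, 2.75], [-0.79, 2.1], [0.01, 2.65], [-1.57, 4.71], [0.07, 3.14], [-2.87, 2.87]. Speed limits (rad/s): [2.22, 2.22, 2.79, 3.14, 3.14, 3.14].

### API

Orientations are given as a rotation vector (axis times angle).
In Python, from plant import arm gives the robot as it stands.
- The arm moves only by the tool apply_moves, never from a script. Its argument "motion" is a list of rows, each a list of 7 numbers: the turn, a rotation vector about the tool's x, y, z in degrees, then the shift along the tool's x, y, z in m, then the opening, from -1 (shut) to 1 (fully open), so that 0 is half open. A call has 1 to 10 rows; each row shifts and turns the pose as measured when the row begins, along the tool's axes as they then stand; what a row does not reach is not made up. A row lasts 1/10 s, in which the tool goes at most 50 mm and 8.59 degrees, less where a joint would pass 70% of its speed; a pose out of reach is approached as far as the arm can. A call with a gripper value outside its range is refused whole. The fingers move at their own pace and stop on an object; "force" is the grip in N (left out, the last holds). Time passes only in rows, so rows that do not move let the fingers close. It gives the time, the measured TCP pose, the force and the opening at its end, in the units of the state.
- arm.get_obs(): the state, without advancing time (a new reading comes with each control period).
- arm.get_image(name): name is "scene" or "top"; returns the picture (420x560x3 uint8, red, green, blue); there is no depth.
- arm.get_calibration(name): a dict with "K" (3x3 intrinsics, pixels), "distortion" ([k1, k2, p1, p2, k3] as OpenCV has them; the pictures are not rectified), "R" (3x3) and "t" (3): a world point X has camera coordinates R X + t. Camera axes: x right, y down, z forward; pixel columns grow to the right and rows downward; lengths in m; the calibration is good to about 2 mm. A picture is of the moment at which its call begins. get_calibration takes no time and is no camera call.
- arm.close_job(): hands the job in, once; it reports no verdict.
Trained networks look in the newest picture that a camera, given by its name, has taken for a name from the list of things; names that differ only in an ending like _2 or _b are one class to them, and where a whole thing is asked for, a point or a joint stands for the part that bears it (a point fixed in the world has none). Each returns a list of dicts, best first, with "score" (0 to 1); they miss things now and then, are a little off and sometimes report something else, mostly with a low value. They report only what shows in the picture. A call takes as long as a camera call. They do not tell look-alikes from the thing itself.
- arm.recognise(camera, name): "location" ([x, y, z] in m, in the coordinates of the camera as it stood for that picture, good to about 4 mm: the middle of the surface that is visible of it).
- arm.spot_point(camera, name): "location" ([x, y, z] in m, in the coordinates of the camera as it stood for that picture, good to about 4 mm: a listed point, or the origin of a listed thing).
The state is a dict: "time_s": time; "joint_positions": joint angles; "joint_velocities": joint speeds; "effort": joint torques, N m; "ee_pos": TCP position; "tcp_rot": TCP orientation; "ft_force": force on the tool from outside, world axes, zero at the start; "moment": the same for the moment, N m; "finger_gap": finger opening in m.
Only numpy, scipy, OpenCV 4.12 (cv2) and the standard library are available. Lean on these libraries where they do the work, as an engineer would, in place of code of your own. Each camera call takes 0.05 s, during which the arm holds its last target.

## Working session

There is one attempt and no reset: what is moved stays moved. The work goes in short steps, Python scripts to look and compute and a tool call to move; the robot and the scene stay as the last step left them, time stands still between calls to the robot, and variables do not carry over. Pictures are saved under pics/ and viewed, and the job is handed in when it is done.

Besides the shell and the picture viewer there is one more tool, called in YAML: its name, and indented under it one key for each argument. apply_moves: Moves the arm, as the interface text tells. Its arguments: {"type":"object","properties":{"motion":{"type":"array","items":{"type":"array","items":{"type":"number"}}},"force":{"type":"number"}},"required":["motion"]}

```bash
mkdir -p pics; ls
python3 - <<'E'
from plant import arm
import cv2
print(arm.get_obs())
for c in ("scene","top"):
    cv2.imwrite(f"pics/{c}0.png",cv2.cvtColor(arm.get_image(c),cv2.COLOR_RGB2BGR))
    print(c,arm.get_calibration(c))
E
```

```text
pics
{'time_s': 0.0, 'joint_positions': array([-1.21560969e+00,  3.51257015e-01,  1.65242282e+00,  1.04647747e-05,
        1.13910622e+00, -8.45587480e-02]), 'joint_velocities': array([-0.00176772,  0.0006467 ,  0.00137151,  0.00099391, -0.00308975,
       -0.00138857]), 'effort': array([-2.74847014e-03, -4.97335947e+01, -2.85252339e+01,  6.97191269e-02,
        2.58045428e-02, -1.15293515e-04]), 'ee_pos': array([ 0.23406491, -0.49732473,  0.21809053]), 'tcp_rot': array([-3.06480573e+00, -6.84933351e-01,  2.38006325e-04]), 'ft_force': array([0.46286908, 0.55387129, 0.57442143]), 'moment': array([-0.0094716 , -0.02062096,  0.06118845]), 'finger_gap': 0.09308570814793221}
scene {'K': array([[518.15433035,   0.        , 284.60914039],
       [  0.        , 518.15433035, 207.7112773 ],
       [  0.        ,   0.        ,   1.        ]]), 'distortion': array([-0.01569977,  0.        ,  0.        ,  0.        ,  0.        ]), 'R': array([[-0.67040479, -0.74196651,  0.00656652],
       [-0.58269259,  0.5209724 , -0.62374442],
       [ 0.45937649, -0.42198751, -0.78160078]]), 't': array([0.40312021, 0.35968042, 1.08633998])}
top {'K': array([[438.6790399 ,   0.        , 275.77187579],
       [  0.        , 438.6790399 , 215.34413731],
       [  0.        ,   0.        ,   1.        ]]), 'distortion': array([-0.03789953,  0.        ,  0.        ,  0.        ,  0.        ]), 'R': array([[-0.01489075, -0.99986615,  0.00677875],
       [-0.98386848,  0.0134431 , -0.17838747],
       [ 0.17827247, -0.00932572, -0.98393697]]), 't': array([-0.01226969,  0.57009398,  1.19335111])}
```

View pics/scene0.png

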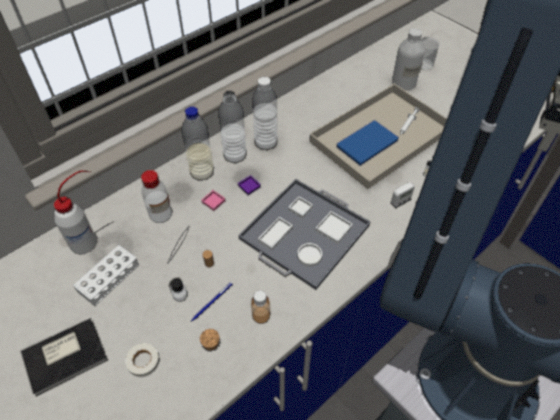

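View pics/top0.png

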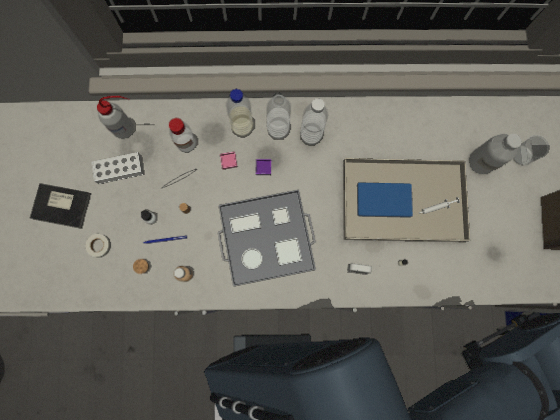

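```bash
cat > h.py <<'E'
from plant import arm
import cv2, numpy as np
from scipy.spatial.transform import Rotation as Rn
def cal(c):
    d=arm.get_calibration(c); return d["K"],d["distortion"],d["R"],d["t"]
def proj(c,P):
    K,D,R,t=cal(c); return cv2.projectPoints(np.atleast_2d(P).astype(float),cv2.Rodrigues(R)[0],t,K,D)[0][:,0]
def ray(c,uv,z):
    K,D,R,t=cal(c)
    p=cv2.undistortPoints(np.array(uv,float).reshape(-1,1,2),K,D)[:,0]
    d=np.c_[p,np.ones(len(p))]@R; o=-R.T@t
    return o+d*((z-o[2])/d[:,2])[:,None]
def toworld(c,x):
    K,D,R,t=cal(c); return R.T@(np.array(x)-t)
def snap(c,n):
    im=cv2.cvtColor(arm.get_image(c),cv2.COLOR_RGB2BGR); cv2.imwrite(f"pics/{n}.png",im); return im
E
python3 - <<'E'
from h import *
np.set_printoptions(precision=4,suppress=True)
for n in "cork short_bottle tall_bottle timer pocket_small_square pocket_round pocket_large_square pocket_oblong wide_stopper vial".split():
  for c in ("top","scene"):
    print(n,c,[(round(d["score"],2),toworld(c,d["location"])) for d in arm.spot_point(c,n)[:3]])
E
```

```text
cork top [(0.6, array([0.6007, 0.2435, 0.0006]))]
cork scene [(0.63, array([0.6061, 0.2474, 0.0023]))]
short_bottle top [(0.74, array([ 0.575 ,  0.346 , -0.0044]))]
short_bottle scene [(0.57, array([0.58  , 0.348 , 0.0095]))]
tall_bottle top [(0.5, array([ 0.408 ,  0.2392, -0.003 ]))]
tall_bottle scene [(0.95, array([0.4159, 0.2453, 0.0026]))]
timer top [(0.73, array([ 0.4128, -0.2544,  0.    ]))]
timer scene [(0.97, array([ 0.4204, -0.2577,  0.0025]))]
pocket_small_square top [(0.74, array([ 0.5822, -0.0335,  0.0047])), (0.66, array([ 0.7329,  0.0169, -0.0028])), (0.58, array([0.7479, 0.1205, 0.0008]))]
pocket_small_square scene [(0.81, array([ 0.5744, -0.0338,  0.0051])), (0.79, array([0.7313, 0.014 , 0.0024])), (0.72, array([ 0.7484,  0.1229, -0.0008]))]
pocket_round top [(0.71, array([0.4507, 0.0485, 0.0017]))]
pocket_round scene [(0.65, array([0.4559, 0.0548, 0.0046]))]
pocket_large_square top [(0.91, array([ 0.4684, -0.0548,  0.0055]))]
pocket_large_square scene [(0.74, array([ 0.4729, -0.0509,  0.0058]))]
pocket_oblong top [(0.98, array([0.5592, 0.067 , 0.0067]))]
pocket_oblong scene [(0.88, array([0.5626, 0.0721, 0.0031])), (0.55, array([ 0.4168,  0.2446, -0.0011]))]
wide_stopper top [(0.6, array([ 0.4362,  0.3672, -0.0034])), (0.48, array([0.4515, 0.0481, 0.0018]))]
wide_stopper scene [(0.7, array([ 0.4344,  0.3729, -0.0027]))]
vial top [(0.41, array([ 0.4308, -0.3763, -0.0036]))]
vial scene [(0.53, array([ 0.4323, -0.3778,  0.0038]))]
```

The scene image shows the cork at about (208,258), the short bottle at (178,289), the tall bottle at (261,307), the timer at (402,194) and the tray at (305,230). The pink and purple look-alikes are at (213,200) and (249,185). I'll refine these positions on zoomed crops.

Run:
```python
from h import *
t=cv2.imread("pics/top0.png"); s=cv2.imread("pics/scene0.png")
def crop(im,x,y,w,h,f,n): cv2.imwrite(f"pics/{n}.png",cv2.resize(im[y:y+h,x:x+w],None,fx=f,fy=f,interpolation=cv2.INTER_CUBIC))
crop(t,210,180,115,115,5,"c_tray_top")
crop(t,120,190,100,100,6,"c_obj_top")
crop(t,330,245,90,40,8,"c_tim_top")
crop(s,160,235,120,120,5,"c_obj_sc")
crop(s,380,170,40,50,12,"c_tim_sc")
crop(s,235,175,140,115,5,"c_tray_sc")
```

```text
(no output)
```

View pics/c_tray_top.png

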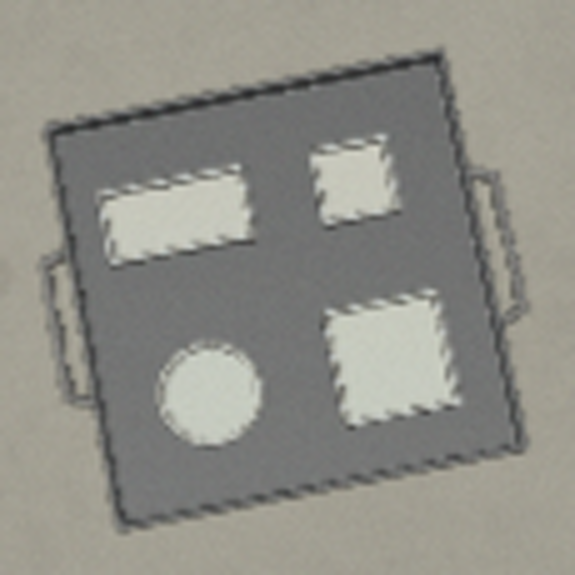

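View pics/c_obj_top.png

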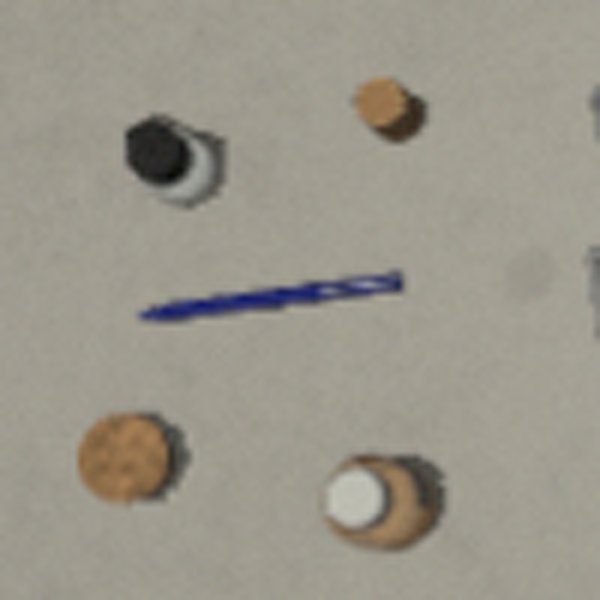

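View pics/c_tim_top.png

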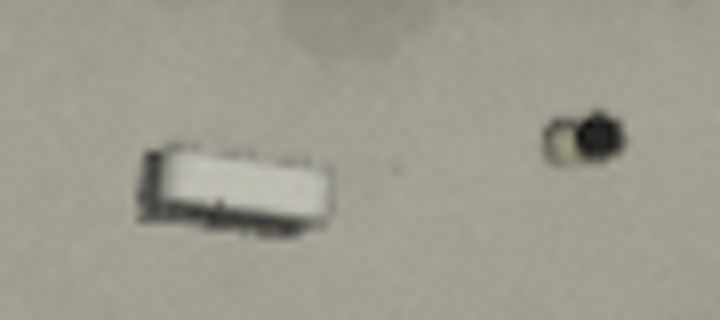

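View pics/c_obj_sc.png

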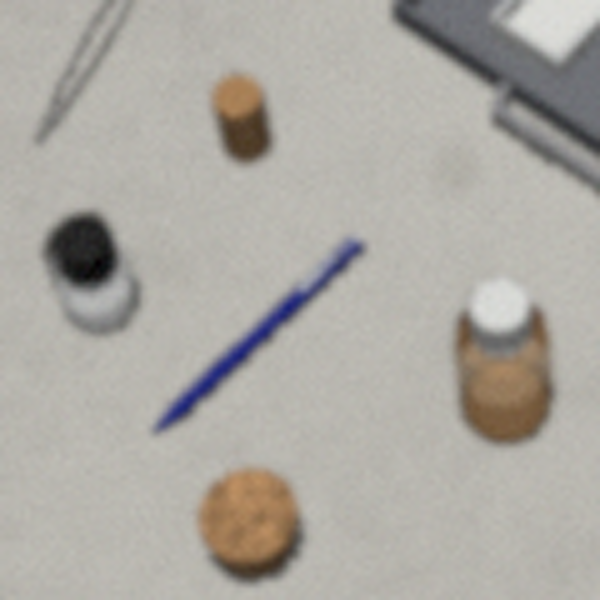

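View pics/c_tim_sc.png

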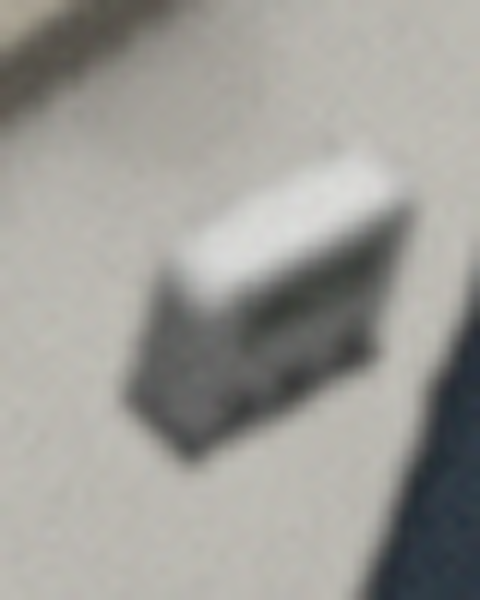

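View pics/c_tray_sc.png

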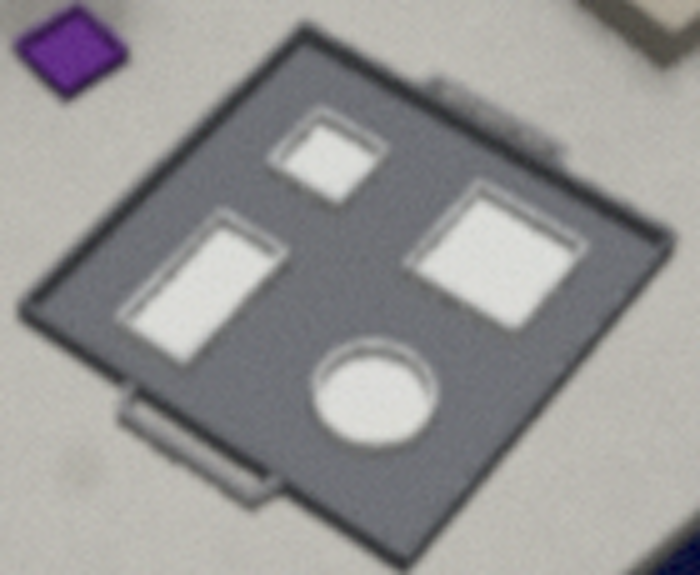

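The crops show the tray rim corners, the object tops and the timer clearly. I'll compute each position from both cameras and compare them.

Run:
```python
from h import *
np.set_printoptions(precision=4,suppress=True)
def un(p,f,o): return (np.array(p,float)+.5)/f-.5+np.array(o)
T=un([(50,128),(440,53),(523,450),(122,527)],5,(210,180))
S=un([(22,308),(308,25),(672,237),(405,568)],5,(235,175))
for c,q in (("top",T),("scene",S)):
    P=ray(c,q,.02)[:,:2]; print(c,P.tolist(),"ctr",P.mean(0),"sides",[np.linalg.norm(P[i]-P[i-1]) for i in range(4)])
    e=(P[0]-P[1])+(P[3]-P[2]); print("ang left dir from +y deg",np.degrees(np.arctan2(-e[0],e[1])))
    e=(P[0]-P[3])+(P[1]-P[2]); print("ang far dir from +x",np.degrees(np.arctan2(e[1],e[0])))
for n,z,a,b in (("cork",.044,(381,103),(238,97)),("short",.061,(157,153),(83,245)),("tall",.096,(355,499),(501,303)),("stop",.03,(124,458),(249,518))):
    print(n,ray("top",[un(a,6,(120,190))],z)[0],ray("scene",[un(b,5,(160,235))],z)[0])
P=ray("top",un([(167,148),(330,168),(328,218),(163,205)],8,(330,245)),.056);print("timer top",P,P.mean(0))
P=ray("scene",un([(172,260),(350,152),(412,205),(205,305)],12,(380,170)),.056);print("timer sc",P,P.mean(0))
print("base corners scene",ray("scene",un([(130,395),(190,460),(378,355)],12,(380,170)),0))
print("timer recog",[toworld(c,arm.recognise(c,"timer")[0]["location"]) for c in("top","scene")])
```

```text
top [[0.6078883353069593, 0.1429305020669402], [0.6498268425991898, -0.08604083824561973], [0.41689794073293784, -0.12788294215736123], [0.3768190091783892, 0.10048902775816429]] ctr [0.5129 0.0074] sides [np.float64(0.23493469777581596), np.float64(0.23278039667985487), np.float64(0.2366572098719559), np.float64(0.23186219484351453)]
ang left dir from +y deg 10.16703635548674
ang far dir from +x 10.295315237039093
scene [[0.6067226069462559, 0.14798947912983973], [0.6498171893390549, -0.08603026131379765], [0.4208322430693545, -0.12601552509314384], [0.37413150020527536, 0.10894277842999611]] ctr [0.5129 0.0112] sides [np.float64(0.2358458559537084), np.float64(0.23795457959223468), np.float64(0.23244983746529368), np.float64(0.2395545110794802)]
ang left dir from +y deg 10.839247033783188
ang far dir from +x 9.716079116278062
cork [0.5998 0.2447 0.044 ] [0.6024 0.2461 0.044 ]
short [0.5739 0.3462 0.061 ] [0.5748 0.3505 0.061 ]
tall [0.4094 0.2417 0.096 ] [0.4126 0.2423 0.096 ]
stop [0.4334 0.3655 0.03  ] [0.4347 0.3677 0.03  ]
timer top [[ 0.4314 -0.2259  0.056 ]
 [ 0.4236 -0.2824  0.056 ]
 [ 0.4063 -0.2808  0.056 ]
 [ 0.4117 -0.2236  0.056 ]] [ 0.4183 -0.2532  0.056 ]
timer sc [[ 0.4299 -0.2242  0.056 ]
 [ 0.4242 -0.277   0.056 ]
 [ 0.4054 -0.2751  0.056 ]
 [ 0.4169 -0.2198  0.056 ]] [ 0.4191 -0.249   0.056 ]
base corners scene [[ 0.4351 -0.2307  0.    ]
 [ 0.4141 -0.2264  0.    ]
 [ 0.4056 -0.2811  0.    ]]
timer recog [array([ 0.415 , -0.2506,  0.0541]), array([ 0.411 , -0.2495,  0.0404])]
```

The two cameras agree to about 4 mm. The tray centre is about (0.515, 0.009) and it is turned 10.25°. I'll turn the jaws to the tray's axis first.

```bash
cat >> h.py <<'E'
def go(x,y,z,yaw):
    "remaining shift in present tool axes, and turn about tool z (deg) so tool y has yaw (mod 180)"
    o=arm.get_obs(); M=Rn.from_rotvec(o["tcp_rot"]).as_matrix()
    yw=np.degrees(np.arctan2(M[1,1],M[0,1])); d=(yaw-yw+90)%180-90
    s=M.T@(np.array([x,y,z])-o["ee_pos"])
    print("t",round(o["time_s"],2),"pos",o["ee_pos"].round(4),"yaw",yw.round(2),"tilt",M[:,2].round(3),"gap",round(o["finger_gap"],4),"f",o["ft_force"].round(1))
    print("SHIFT tool",s.round(4),"rows>=",np.ceil(np.linalg.norm(s)/.05),"TURN tool z",round(-d,2))
    # after turning first:
    a=np.radians(-d); Z=Rn.from_rotvec([0,0,a]).as_matrix(); print("after turn:",(Z.T@s).round(4), "q6",o["joint_positions"][5].round(2))
E
python3 -c "
from h import *
go(.601,.245,.12,10.25)"
```

```text
t 1.2 pos [ 0.2342 -0.4976  0.2187] yaw -64.8 tilt [-0. -0. -1.] gap 0.0928 f [ 0.1 -0.3 -0.1]
SHIFT tool [ 0.6481 -0.5158  0.0986] rows>= 17.0 TURN tool z -75.05
after turn: [0.6655 0.4931 0.0986] q6 -0.08
```

apply_moves:
  motion:
    - [0, 0, -8.4, 0, 0, 0, 0.3]
    - [0, 0, -8.4, 0, 0, 0, 0.3]
    - [0, 0, -8.4, 0, 0, 0, 0.3]
    - [0, 0, -8.4, 0, 0, 0, 0.3]
    - [0, 0, -8.4, 0, 0, 0, 0.3]
    - [0, 0, -8.4, 0, 0, 0, 0.3]
    - [0, 0, -8.4, 0, 0, 0, 0.3]
    - [0, 0, -8.4, 0, 0, 0, 0.3]
    - [0, 0, -8.0, 0, 0, 0, 0.3]

```text
time_s: 2.1
ee_pos: [0.2342, -0.4976, 0.2187]
tcp_rot: [1.97, 2.447, 0.0]
ft_force: [-0.7, -0.1, -0.1]
finger_gap: 0.0605
```

```bash
python3 -c "
from h import *
go(.601,.245,.12,10.25)"
```

```text
t 2.1 pos [ 0.2342 -0.4976  0.2187] yaw 12.31 tilt [ 0. -0. -1.] gap 0.0605 f [-0.7 -0.1 -0.1]
SHIFT tool [0.6473 0.5167 0.0987] rows>= 17.0 TURN tool z 2.06
after turn: [0.6655 0.4931 0.0987] q6 -1.43
```

apply_moves:
  motion:
    - [0, 0, 0, 0.033, 0.026, 0.004, 0.3]
    - [0, 0, 0, 0.033, 0.026, 0.004, 0.3]
    - [0, 0, 0, 0.033, 0.026, 0.004, 0.3]
    - [0, 0, 0, 0.033, 0.026, 0.004, 0.3]
    - [0, 0, 0, 0.033, 0.026, 0.004, 0.3]
    - [0, 0, 0, 0.033, 0.026, 0.004, 0.3]
    - [0, 0, 0, 0.033, 0.026, 0.004, 0.3]
    - [0, 0, 0, 0.033, 0.026, 0.004, 0.3]
    - [0, 0, 0, 0.033, 0.026, 0.004, 0.3]
    - [0, 0, 0, 0.033, 0.026, 0.004, 0.3]

```text
time_s: 3.1
ee_pos: [0.4205, -0.1093, 0.1779]
tcp_rot: [1.967, 2.442, -0.001]
ft_force: [0.3, -0.8, -0.0]
finger_gap: 0.0602
```

```bash
python3 -c "
from h import *
go(.601,.245,.12,10.25)"
```

```text
t 3.1 pos [ 0.4205 -0.1093  0.1779] yaw 12.29 tilt [ 0.004 -0.005 -1.   ] gap 0.0602 f [ 0.3 -0.8 -0. ]
SHIFT tool [0.3081 0.2516 0.057 ] rows>= 9.0 TURN tool z 2.04
after turn: [0.3168 0.2405 0.057 ] q6 -0.57
```

apply_moves:
  motion:
    - [0, 0, 0, 0.034, 0.028, 0.004, 0.3]
    - [0, 0, 0, 0.034, 0.028, 0.004, 0.3]
    - [0, 0, 0, 0.034, 0.028, 0.004, 0.3]
    - [0, 0, 0, 0.034, 0.028, 0.004, 0.3]
    - [0, 0, 0, 0.034, 0.028, 0.004, 0.3]
    - [0, 0, 0, 0.034, 0.028, 0.004, 0.3]
    - [0, 0, 0, 0.034, 0.028, 0.004, 0.3]
    - [0, 0, 0, 0.034, 0.028, 0.004, 0.3]
    - [0, 0, 0, 0.034, 0.028, 0.004, 0.3]
    - [0, 0, 2, 0, 0, 0, 0.3]

```text
time_s: 4.1
ee_pos: [0.6082, 0.2645, 0.1396]
tcp_rot: [2.003, 2.409, 0.003]
ft_force: [-0.1, -0.7, -0.0]
finger_gap: 0.0604
```

```bash
python3 -c "
from h import *
go(.601,.2453,.06,10.25)
snap('top','t1');snap('scene','s1')"
```

```text
t 4.1 pos [0.6082 0.2645 0.1396] yaw 10.52 tilt [ 0.008 -0.004 -1.   ] gap 0.0604 f [-0.1 -0.7 -0. ]
SHIFT tool [-0.0171 -0.0112  0.0796] rows>= 2.0 TURN tool z 0.27
after turn: [-0.0172 -0.0111  0.0796] q6 0.16
```

View pics/s1.png

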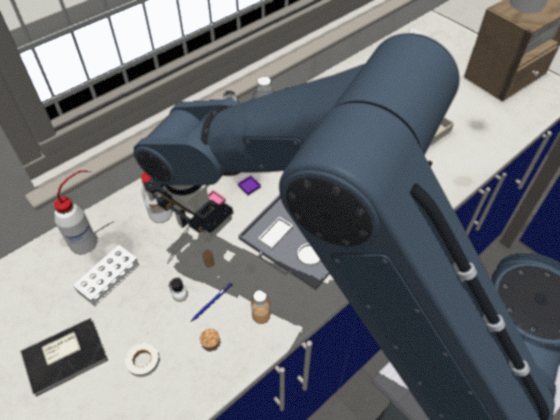

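The cork at (208,258) stands clear below the gripper. The red-capped bottle is the nearest obstacle, so I'll check its distance and correct the small tilt.

```bash
python3 - <<'E'
s=open('h.py').read()
s+='''
    a=np.radians(yaw); 
    best=None
    for k in (0,np.pi):
        y=np.array([np.cos(a+k),np.sin(a+k),0]); z=np.array([0,0,-1.]); T=np.stack([np.cross(y,z),y,z],1)
        r=np.degrees(Rn.from_matrix(M.T@T).as_rotvec())
        if best is None or np.linalg.norm(r)<np.linalg.norm(best): best=r
    print("TURN full tool",best.round(2))
'''
open('h.py','w').write(s)
E
python3 -c "
from h import *
go(.601,.2453,.06,10.25)
print(ray('scene',[(160,220),(158,205)],0), ray('top',[(187,150)],0))"
```

```text
t 4.2 pos [0.6072 0.2614 0.14  ] yaw 10.41 tilt [ 0.007 -0.005 -1.   ] gap 0.0606 f [-0.4 -0.4 -0.3]
SHIFT tool [-0.0141 -0.0095  0.08  ] rows>= 2.0 TURN tool z 0.16
after turn: [-0.0142 -0.0094  0.08  ] q6 0.16
TURN full tool [0.34 0.38 0.16]
[[0.7951923  0.26013938 0.        ]
 [0.84077823 0.23618187 0.        ]] [[0.78479545 0.24606245 0.        ]]
```

apply_moves:
  motion:
    - [0.3, 0.4, 0, -0.014, -0.0095, 0, 0.1]
    - [0, 0, 0, 0, 0, 0.03, 0.1]
    - [0, 0, 0, 0, 0, 0.03, 0.1]
    - [0, 0, 0, 0, 0, 0.01, 0.1]
    - [0, 0, 0, 0, 0, 0, 0.1]

```text
time_s: 4.7
ee_pos: [0.6004, 0.2421, 0.0704]
tcp_rot: [2.008, 2.414, 0.004]
ft_force: [0.6, -0.6, 0.7]
finger_gap: 0.0517
```

```bash
python3 -c "
from h import *
go(.601,.2453,.017,10.25)"
```

```text
t 4.7 pos [0.6004 0.2421 0.0704] yaw 10.49 tilt [ 0.003  0.001 -1.   ] gap 0.0517 f [ 0.6 -0.6  0.7]
SHIFT tool [0.003  0.001  0.0534] rows>= 2.0 TURN tool z 0.24
after turn: [0.003  0.001  0.0534] q6 0.13
TURN full tool [ 0.17 -0.03  0.24]
```

apply_moves:
  motion:
    - [0.2, 0, 0.2, 0.003, 0.001, 0.02, 0.1]
    - [0, 0, 0, 0, 0, 0.02, 0.1]
    - [0, 0, 0, 0, 0, 0.013, 0.1]
    - [0, 0, 0, 0, 0, 0, 0.1]

```text
time_s: 5.1
ee_pos: [0.6037, 0.245, 0.0214]
tcp_rot: [2.012, 2.409, 0.008]
ft_force: [0.2, -0.3, 0.8]
finger_gap: 0.0509
```

```bash
python3 -c "
from h import *
go(.601,.2453,.017,10.25)"
```

```text
t 5.1 pos [0.6037 0.245  0.0214] yaw 10.28 tilt [ 0.005  0.002 -1.   ] gap 0.0509 f [ 0.2 -0.3  0.8]
SHIFT tool [ 0.0007 -0.0026  0.0044] rows>= 1.0 TURN tool z 0.03
after turn: [ 0.0007 -0.0026  0.0044] q6 0.13
TURN full tool [ 0.33 -0.07  0.03]
```

Now I'll close on it gently.

apply_moves:
  motion:
    - [0.3, 0, 0, 0.0005, -0.0025, 0.004, 0.1]
    - [0, 0, 0, 0, 0, 0, 0]
    - [0, 0, 0, 0, 0, 0, -0.7]
    - [0, 0, 0, 0, 0, 0, -0.7]
    - [0, 0, 0, 0, 0, 0, -0.7]
    - [0, 0, 0, 0, 0, 0, -0.7]
    - [0, 0, 0, 0, 0, 0, -0.7]
  force: 15

```text
time_s: 5.8
ee_pos: [0.603, 0.2456, 0.0216]
tcp_rot: [2.012, 2.41, 0.009]
ft_force: [1.0, 0.3, -0.7]
finger_gap: 0.0233
```

```bash
python3 -c "
from h import *
go(.5765,-.034,.12,10.25)
snap('top','t2')"
```

```text
t 5.8 pos [0.603  0.2456 0.0216] yaw 10.29 tilt [ 0.005  0.003 -1.   ] gap 0.0233 f [ 1.   0.3 -0.7]
SHIFT tool [-0.2702 -0.0755 -0.0994] rows>= 6.0 TURN tool z 0.04
after turn: [-0.2702 -0.0753 -0.0994] q6 0.13
TURN full tool [ 0.31 -0.11  0.04]
```

View pics/t2.png

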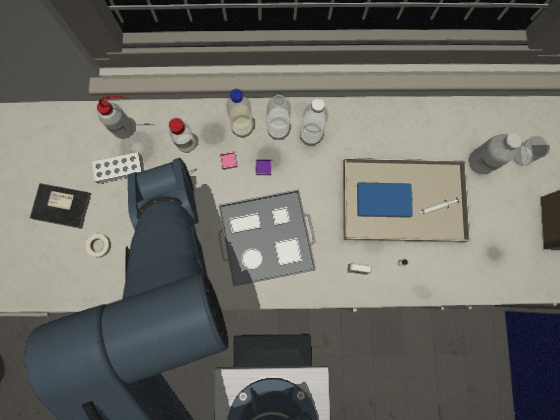

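The cork is held, with a gap of 23 mm. I'll lift it and carry it to the small square.

apply_moves:
  motion:
    - [0.3, 0, 0, 0, 0, -0.02, -0.7]
    - [0, 0, 0, 0, 0, -0.03, -0.7]
    - [0, 0, 0, 0, 0, -0.03, -0.7]
    - [0, 0, 0, -0.03, -0.008, -0.005, -0.7]
    - [0, 0, 0, -0.045, -0.012, 0, -0.7]
    - [0, 0, 0, -0.045, -0.012, 0, -0.7]
    - [0, 0, 0, -0.045, -0.012, 0, -0.7]
    - [0, 0, 0, -0.04, -0.012, 0, -0.7]
    - [0, 0, 0, -0.03, -0.009, 0, -0.7]

```text
time_s: 6.75
ee_pos: [0.5804, -0.0018, 0.1096]
tcp_rot: [-2.005, -2.419, -0.003]
ft_force: [0.2, 0.3, -0.0]
finger_gap: 0.0234
```

```bash
python3 -c "
from h import *
go(.5765,-.034,.06,10.25)"
```

```text
t 6.75 pos [ 0.5804 -0.0018  0.1096] yaw 10.69 tilt [ 0.001  0.002 -1.   ] gap 0.0234 f [ 0.2  0.3 -0. ]
SHIFT tool [-0.031  -0.0099  0.0496] rows>= 2.0 TURN tool z 0.44
after turn: [-0.031  -0.0096  0.0496] q6 -0.27
TURN full tool [ 0.09 -0.09  0.44]
```

apply_moves:
  motion:
    - [0, 0, 0.4, -0.026, -0.008, 0.02, -0.7]
    - [0, 0, 0, -0.005, -0.001, 0.02, -0.7]
    - [0, 0, 0, 0, 0, 0, -0.7]
    - [0, 0, 0, 0, 0, 0, -0.7]

```text
time_s: 7.15
ee_pos: [0.5773, -0.0396, 0.07]
tcp_rot: [2.019, 2.405, 0.005]
ft_force: [0.6, -0.2, -0.3]
finger_gap: 0.0233
```

```bash
python3 -c "
from h import *
go(.5765,-.034,.03,10.25)
snap('scene','s2')"
```

```text
t 7.15 pos [ 0.5773 -0.0396  0.07  ] yaw 9.97 tilt [ 0.003  0.001 -1.   ] gap 0.0233 f [ 0.6 -0.2 -0.3]
SHIFT tool [0.0056 0.0001 0.04  ] rows>= 1.0 TURN tool z -0.28
after turn: [0.0056 0.0001 0.04  ] q6 -0.32
TURN full tool [ 0.2  -0.03 -0.28]
```

View pics/s2.png

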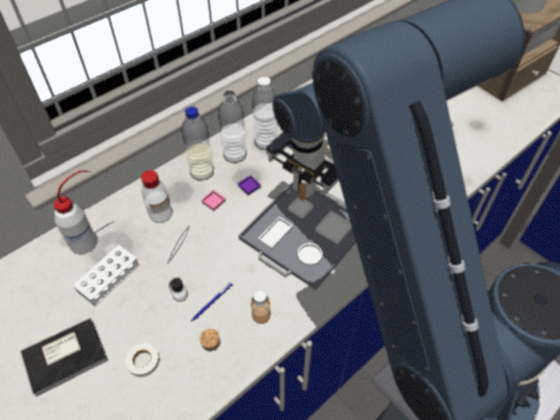

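The scene view shows the cork upright in the jaws at about (302,188), above the small pocket. I'll lower it.

apply_moves:
  motion:
    - [0.2, 0, -0.3, 0.0055, 0, 0.015, -0.7]
    - [0, 0, 0, 0, 0, 0.015, -0.7]
    - [0, 0, 0, 0, 0, 0.006, -0.7]
    - [0, 0, 0, 0, 0, 0.002, -0.7]
    - [0, 0, 0, 0, 0, 0, -0.7]

```text
time_s: 7.7
ee_pos: [0.577, -0.0309, 0.0298]
tcp_rot: [2.008, 2.415, 0.001]
ft_force: [0.4, 0.2, 0.4]
finger_gap: 0.0234
```

```bash
python3 -c "
from h import *
go(.5765,-.034,.0286,10.25)
snap('scene','s3')"
```

```text
t 7.7 pos [ 0.577  -0.0309  0.0298] yaw 10.52 tilt [ 0.001  0.    -1.   ] gap 0.0234 f [0.4 0.2 0.4]
SHIFT tool [-0.0029 -0.001   0.0012] rows>= 1.0 TURN tool z 0.27
after turn: [-0.0029 -0.001   0.0012] q6 -0.32
TURN full tool [ 0.06 -0.01  0.27]
```

apply_moves:
  motion:
    - [0, 0, 0, -0.0025, -0.001, 0.002, -0.7]
    - [0, 0, 0, 0, 0, 0.002, -0.7]
    - [0, 0, 0, 0, 0, 0, -0.7]

```text
time_s: 8.05
ee_pos: [0.5778, -0.0343, 0.0281]
tcp_rot: [2.007, 2.413, 0.004]
ft_force: [-0.8, -0.0, -0.5]
finger_gap: 0.0235
```

```bash
python3 -c "
from h import *
go(.5765,-.034,.0286,10.25)
im=snap('scene','s3'); cv2.imwrite('pics/s3c.png',cv2.resize(im[140:260,240:380],None,fx=5,fy=5,interpolation=2))"
```

```text
t 8.05 pos [ 0.5778 -0.0343  0.0281] yaw 10.51 tilt [ 0.004 -0.    -1.   ] gap 0.0235 f [-0.8 -0.  -0.5]
SHIFT tool [ 0.0005 -0.0012 -0.0005] rows>= 1.0 TURN tool z 0.26
after turn: [ 0.0005 -0.0012 -0.0005] q6 -0.32
TURN full tool [0.24 0.05 0.26]
```

View pics/s3c.png

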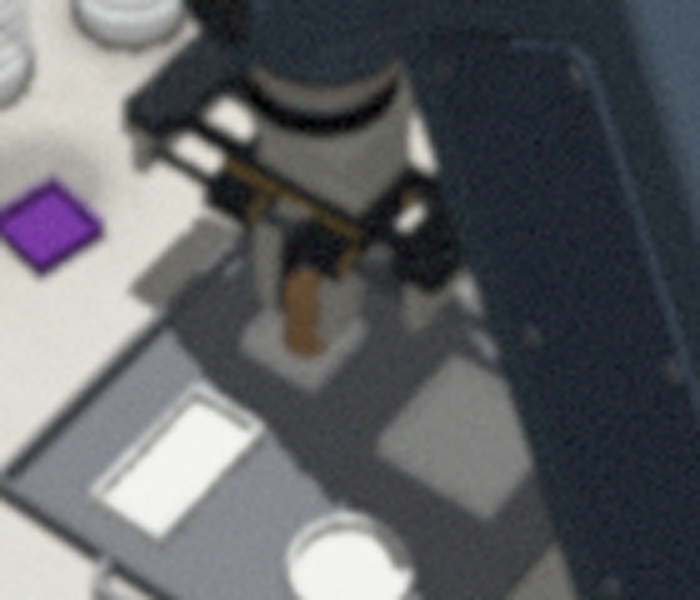

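The cork is over the middle of the pocket. I'll go down a little more, looking for contact.

apply_moves:
  motion:
    - [0.2, 0, 0.2, 0, -0.001, 0.0015, -0.7]
    - [0, 0, 0, 0, 0, 0.0015, -0.7]
    - [0, 0, 0, 0, 0, 0, -0.7]

```text
time_s: 8.4
ee_pos: [0.578, -0.0349, 0.0276]
tcp_rot: [2.012, 2.408, 0.002]
ft_force: [0.2, -0.1, -0.9]
finger_gap: 0.0237
```

apply_moves:
  motion:
    - [0, 0, 0, 0, 0, 0.003, -0.7]
    - [0, 0, 0, 0, 0, 0.003, -0.7]

```text
time_s: 8.6
ee_pos: [0.5784, -0.0354, 0.0239]
tcp_rot: [2.011, 2.407, 0.002]
ft_force: [-9.0, -1.6, 23.5]
finger_gap: 0.0236
```

Contact with the floor, at 23 N upward. I'll ease off, then open.

apply_moves:
  motion:
    - [0, 0, 0, 0, 0, -0.003, -0.7]
    - [0, 0, 0, 0, 0, 0, -0.4]
    - [0, 0, 0, 0, 0, 0, -0.2]
    - [0, 0, 0, 0, 0, 0, 0]
    - [0, 0, 0, 0, 0, 0, 0]

```text
time_s: 9.1
ee_pos: [0.5782, -0.0357, 0.0263]
tcp_rot: [2.012, 2.407, 0.002]
ft_force: [0.0, 0.7, -0.2]
finger_gap: 0.0452
```

apply_moves:
  motion:
    - [0, 0, 0, 0, 0, -0.01, 0]
    - [0, 0, 0, 0, 0, -0.03, 0]
    - [0, 0, 0, 0, 0, -0.04, 0.1]
    - [0, 0, 0, 0, 0, -0.04, 0.3]
    - [0, 0, 0, 0.03, 0.0, 0, 0.5]
    - [0, 0, 0, 0.045, 0.0, 0, 0.5]
    - [0, 0, 0, 0.045, 0.0, 0, 0.5]
    - [0, 0, 0, 0.045, 0.0, 0, 0.5]
    - [0, 0, 0, 0.045, 0.0, 0, 0.5]

```text
time_s: 10.0
ee_pos: [0.5412, 0.1735, 0.1567]
tcp_rot: [2.02, 2.396, 0.008]
ft_force: [0.8, -0.1, 0.4]
finger_gap: 0.0695
```

```bash
python3 -c "
from h import *
go(.5745,.348,.12,10.25)
for c in('top','scene'):
  im=snap(c,c+'4')
im=cv2.imread('pics/scene4.png'); cv2.imwrite('pics/s4c.png',cv2.resize(im[170:300,230:380],None,fx=5,fy=5,interpolation=2))"
```

```text
t 10.0 pos [0.5412 0.1735 0.1567] yaw 9.75 tilt [ 0.009 -0.001 -1.   ] gap 0.0695 f [ 0.8 -0.1  0.4]
SHIFT tool [0.1664 0.0621 0.0368] rows>= 4.0 TURN tool z -0.5
after turn: [0.1659 0.0635 0.0368] q6 0.06
TURN full tool [ 0.51  0.16 -0.5 ]
```

View pics/s4c.png

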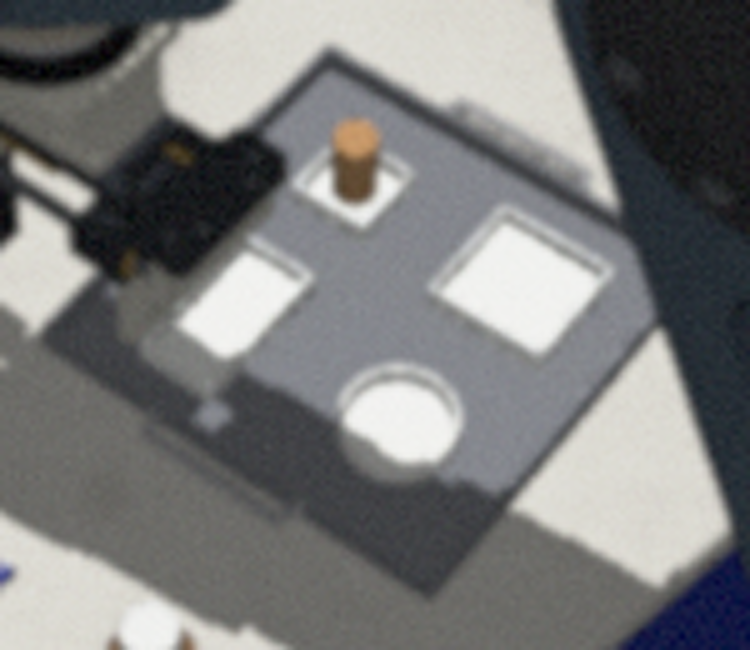

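View pics/top4.png

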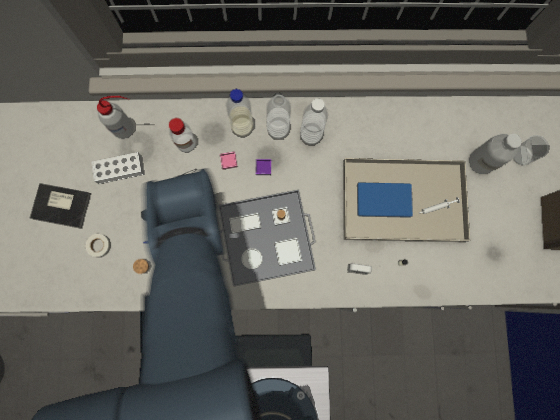

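The cork stands in its pocket, in scene crop terms at about (355,160). Next is the short bottle.

apply_moves:
  motion:
    - [0.5, 0.2, -0.5, 0.04, 0.016, 0.01, 0.4]
    - [0, 0, 0, 0.04, 0.016, 0.01, 0.4]
    - [0, 0, 0, 0.04, 0.016, 0.01, 0.4]
    - [0, 0, 0, 0.035, 0.012, 0.005, 0.4]
    - [0, 0, 0, 0, 0, 0, 0.4]
    - [0, 0, 0, 0, 0, 0, 0.4]

```text
time_s: 10.7
ee_pos: [0.5734, 0.3443, 0.1242]
tcp_rot: [2.007, 2.415, 0.004]
ft_force: [0.2, -0.4, -0.6]
finger_gap: 0.0651
```

```bash
python3 -c "
from h import *
go(.5745,.348,.075,10.25)
"
```

```text
t 10.7 pos [0.5734 0.3443 0.1242] yaw 10.55 tilt [ 0.003  0.001 -1.   ] gap 0.0651 f [ 0.2 -0.4 -0.6]
SHIFT tool [0.0034 0.0016 0.0492] rows>= 1.0 TURN tool z 0.3
after turn: [0.0034 0.0016 0.0492] q6 0.29
TURN full tool [ 0.17 -0.05  0.3 ]
```

apply_moves:
  motion:
    - [0.2, 0, 0.3, 0.0035, 0.0015, 0.025, 0.4]
    - [0, 0, 0, 0, 0, 0.03, 0.4]
    - [0, 0, 0, 0, 0, 0.025, 0.4]
    - [0, 0, 0, 0, 0, 0.015, 0.4]
    - [0, 0, 0, 0, 0, 0.004, 0.4]
    - [0, 0, 0, 0, 0, 0, 0.4]

```text
time_s: 11.3
ee_pos: [0.5774, 0.3423, 0.027]
tcp_rot: [2.02, 2.404, 0.006]
ft_force: [-0.4, 0.6, 0.3]
finger_gap: 0.0647
```

```bash
python3 -c "
from h import *
go(.5745,.348,.02,10.25)
"
```

```text
t 11.3 pos [0.5774 0.3423 0.027 ] yaw 9.94 tilt [ 0.004  0.002 -1.   ] gap 0.0647 f [-0.4  0.6  0.3]
SHIFT tool [ 0.0061 -0.0019  0.007 ] rows>= 1.0 TURN tool z -0.31
after turn: [ 0.0062 -0.0018  0.007 ] q6 0.29
TURN full tool [ 0.22 -0.08 -0.31]
```

apply_moves:
  motion:
    - [0.2, 0, 0, 0.006, -0.002, 0.008, 0.4]
    - [0, 0, 0, 0, 0, 0, 0.4]

```text
time_s: 11.5
ee_pos: [0.5753, 0.3482, 0.0206]
tcp_rot: [-2.022, -2.405, -0.005]
ft_force: [0.2, 0.0, 0.5]
finger_gap: 0.0652
```

```bash
python3 -c "
from h import *
go(.5745,.348,.02,10.25)
"
```

```text
t 11.5 pos [0.5753 0.3482 0.0206] yaw 9.89 tilt [ 0.002  0.003 -1.   ] gap 0.0652 f [0.2 0.  0.5]
SHIFT tool [-0.     -0.0008  0.0006] rows>= 1.0 TURN tool z -0.36
after turn: [-0.     -0.0008  0.0006] q6 0.3
TURN full tool [ 0.15 -0.13 -0.36]
```

apply_moves:
  motion:
    - [0, 0, 0, 0, 0, 0, 0.1]
    - [0, 0, 0, 0, 0, 0, -0.1]
    - [0, 0, 0, 0, 0, 0, -0.5]
    - [0, 0, 0, 0, 0, 0, -0.5]
    - [0, 0, 0, 0, 0, 0, -0.5]
    - [0, 0, 0, 0, 0, 0, -0.5]
  force: 20

```text
time_s: 12.1
ee_pos: [0.5761, 0.3491, 0.0227]
tcp_rot: [2.02, 2.405, 0.01]
ft_force: [0.4, 0.3, -0.3]
finger_gap: 0.0346
```

```bash
python3 -c "
from h import *
go(.4533,.0515,.12,10.25)
"
```

```text
t 12.1 pos [0.5761 0.3491 0.0227] yaw 9.94 tilt [ 0.005  0.004 -1.   ] gap 0.0346 f [ 0.4  0.3 -0.3]
SHIFT tool [-0.2716 -0.1718 -0.0991] rows>= 7.0 TURN tool z -0.31
after turn: [-0.2707 -0.1732 -0.0991] q6 0.3
TURN full tool [ 0.32 -0.18 -0.31]
```

Held, with a gap of 35 mm.

apply_moves:
  motion:
    - [0.3, -0.2, -0.3, 0, 0, -0.02, -0.5]
    - [0, 0, 0, 0, 0, -0.03, -0.5]
    - [0, 0, 0, 0, 0, -0.035, -0.5]
    - [0, 0, 0, -0.02, -0.013, -0.01, -0.5]
    - [0, 0, 0, -0.038, -0.024, 0, -0.5]
    - [0, 0, 0, -0.038, -0.024, 0, -0.5]
    - [0, 0, 0, -0.038, -0.024, 0, -0.5]
    - [0, 0, 0, -0.038, -0.024, 0, -0.5]
    - [0, 0, 0, -0.038, -0.024, 0, -0.5]
    - [0, 0, 0, -0.02, -0.013, 0, -0.5]

```text
time_s: 13.1
ee_pos: [0.4691, 0.0906, 0.1209]
tcp_rot: [2.008, 2.414, 0.001]
ft_force: [0.1, 0.5, -0.6]
finger_gap: 0.0349
```

```bash
python3 -c "
from h import *
go(.4533,.0515,.08,10.25)
"
```

```text
t 13.1 pos [0.4691 0.0906 0.1209] yaw 10.51 tilt [ 0.002 -0.    -1.   ] gap 0.0349 f [ 0.1  0.5 -0.6]
SHIFT tool [-0.0355 -0.0228  0.0409] rows>= 2.0 TURN tool z 0.26
after turn: [-0.0356 -0.0226  0.0409] q6 -0.09
TURN full tool [0.09 0.04 0.26]
```

apply_moves:
  motion:
    - [0.1, 0, 0.3, -0.024, -0.016, 0, -0.5]
    - [0, 0, 0, -0.008, -0.005, 0.02, -0.5]
    - [0, 0, 0, 0, 0, 0.02, -0.5]
    - [0, 0, 0, 0, 0, 0, -0.5]

```text
time_s: 13.5
ee_pos: [0.4528, 0.0508, 0.0813]
tcp_rot: [2.019, 2.404, 0.001]
ft_force: [-1.0, 0.6, 0.5]
finger_gap: 0.0346
```

```bash
python3 -c "
from h import *
go(.4533,.0515,.0297,10.25)
im=snap('scene','s5'); cv2.imwrite('pics/s5c.png',cv2.resize(im[150:300,230:380],None,fx=4,fy=4,interpolation=2))
"
```

```text
t 13.5 pos [0.4528 0.0508 0.0813] yaw 9.94 tilt [ 0.002 -0.001 -1.   ] gap 0.0346 f [-1.   0.6  0.5]
SHIFT tool [0.0007 0.0005 0.0516] rows>= 2.0 TURN tool z -0.31
after turn: [0.0007 0.0005 0.0516] q6 -0.16
TURN full tool [ 0.12  0.08 -0.31]
```

View pics/s5c.png

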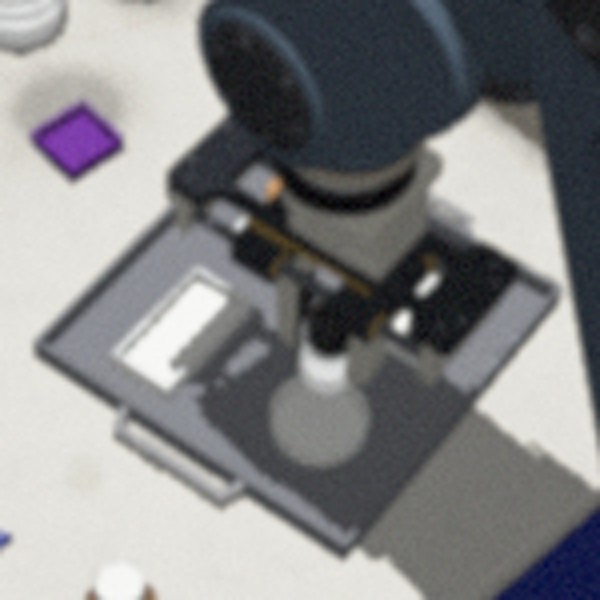

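The bottle hangs upright above the round pocket. I'll lower it.

apply_moves:
  motion:
    - [0, 0, -0.3, 0.0005, 0.0005, 0.015, -0.5]
    - [0, 0, 0, 0, 0, 0.015, -0.5]
    - [0, 0, 0, 0, 0, 0.01, -0.5]
    - [0, 0, 0, 0, 0, 0.004, -0.5]
    - [0, 0, 0, 0, 0, 0, -0.5]

```text
time_s: 14.05
ee_pos: [0.4572, 0.0527, 0.0408]
tcp_rot: [2.006, 2.407, 0.008]
ft_force: [0.3, 0.1, 0.2]
finger_gap: 0.0348
```

```bash
python3 -c "
from h import *
go(.4533,.0515,.0297,10.25)
"
```

```text
t 14.05 pos [0.4572 0.0527 0.0408] yaw 10.38 tilt [ 0.009 -0.001 -1.   ] gap 0.0348 f [0.3 0.1 0.2]
SHIFT tool [-0.0004 -0.0041  0.0111] rows>= 1.0 TURN tool z 0.13
after turn: [-0.0004 -0.0041  0.0111] q6 -0.17
TURN full tool [0.52 0.14 0.13]
```

apply_moves:
  motion:
    - [0.5, 0.1, 0, 0, -0.004, 0.004, -0.5]
    - [0, 0, 0, 0, 0, 0.004, -0.5]
    - [0, 0, 0, 0, 0, 0.003, -0.5]
    - [0, 0, 0, 0, 0, 0.002, -0.5]

```text
time_s: 14.45
ee_pos: [0.4543, 0.052, 0.029]
tcp_rot: [2.009, 2.412, 0.002]
ft_force: [-6.5, -0.4, 31.1]
finger_gap: 0.0348
```

```bash
python3 -c "
from h import *
go(.4533,.0515,.0297,10.25)
"
```

```text
t 14.45 pos [0.4543 0.052  0.029 ] yaw 10.4 tilt [ 0.003 -0.001 -1.   ] gap 0.0348 f [-6.5 -0.4 31.1]
SHIFT tool [-0.0003 -0.0011 -0.0007] rows>= 1.0 TURN tool z 0.15
after turn: [-0.0003 -0.0011 -0.0007] q6 -0.17
TURN full tool [0.16 0.07 0.15]
```

Floor contact. I'll ease off, open, and retreat toward the timer side.

apply_moves:
  motion:
    - [0, 0, 0, 0, 0, -0.003, -0.5]
    - [0, 0, 0, 0, 0, 0, -0.2]
    - [0, 0, 0, 0, 0, 0, 0]
    - [0, 0, 0, 0, 0, 0, 0.2]
    - [0, 0, 0, 0, 0, 0, 0.2]
    - [0, 0, 0, 0, 0, -0.01, 0.2]
    - [0, 0, 0, 0, 0, -0.03, 0.2]
    - [0, 0, 0, 0, 0, -0.04, 0.2]
    - [0, 0, 0, 0, 0, -0.04, 0.2]

```text
time_s: 15.35
ee_pos: [0.4512, 0.052, 0.1532]
tcp_rot: [-2.008, -2.41, 0.008]
ft_force: [0.5, 1.3, -0.0]
finger_gap: 0.0558
```

```bash
python3 -c "
from h import *
go(.4175,-.2515,.13,-9)
"
```

```text
t 15.35 pos [0.4512 0.052  0.1532] yaw 10.39 tilt [-0.007 -0.001 -1.   ] gap 0.0558 f [ 0.5  1.3 -0. ]
SHIFT tool [-0.2924 -0.0877  0.0237] rows>= 7.0 TURN tool z 19.39
after turn: [-0.305   0.0143  0.0237] q6 -0.17
TURN full tool [-0.38  0.04 19.39]
```

apply_moves:
  motion:
    - [0, 0, 8, 0, 0, 0, 0.2]
    - [0, 0, 8, 0, 0, 0, 0.2]
    - [0, 0, 3, 0, 0, 0, 0.2]
    - [0, 0, 0, -0.035, 0.0015, 0.001, 0.2]
    - [0, 0, 0, -0.045, 0.002, 0.001, 0.2]
    - [0, 0, 0, -0.045, 0.002, 0.001, 0.2]
    - [0, 0, 0, -0.045, 0.002, 0.001, 0.2]
    - [0, 0, 0, -0.045, 0.002, 0.001, 0.2]
    - [0, 0, 0, -0.045, 0.002, 0.001, 0.2]
    - [0, 0, 0, -0.03, 0.001, 0.001, 0.2]

```text
time_s: 16.35
ee_pos: [0.4186, -0.2436, 0.16]
tcp_rot: [2.382, 2.035, 0.012]
ft_force: [0.4, 0.8, 0.3]
finger_gap: 0.0561
```

```bash
python3 -c "
from h import *
go(.418,-.253,.13,-9)
for c in('top','scene'):
  im=snap(c,c+'6')
"
```

```text
t 16.35 pos [ 0.4186 -0.2436  0.16  ] yaw -8.99 tilt [ 0.012 -0.002 -1.   ] gap 0.0561 f [0.4 0.8 0.3]
SHIFT tool [-0.0093  0.0005  0.03  ] rows>= 1.0 TURN tool z 0.01
after turn: [-0.0093  0.0005  0.03  ] q6 -0.47
TURN full tool [0.68 0.02 0.01]
```

View pics/scene6.png

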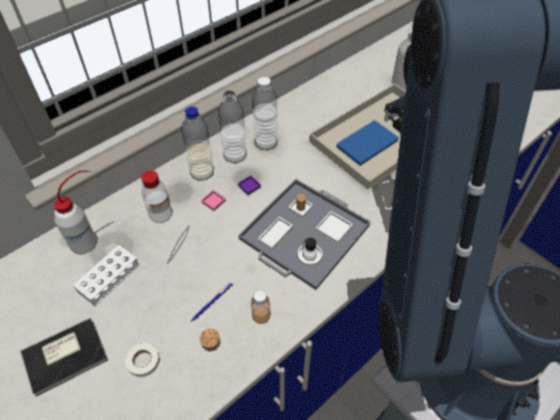

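View pics/top6.png

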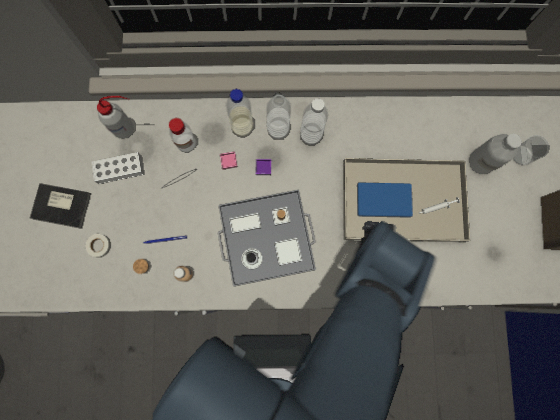

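Both placed items stand in their pockets: cork at (301,203) and bottle at (310,248) in the scene view. I'll check the clearance of the brown box from the timer.

```bash
python3 -c "
from h import *
for z in(0,.03,.05): print(z,ray('top',[(345,241),(375,242),(405,243)],z)[:,:2].round(3).tolist(), ray('scene',[(372,183),(400,168)],z)[:,:2].round(3).tolist())
"
```

```text
0 [[0.5, -0.223], [0.496, -0.311], [0.491, -0.399]] [[0.514, -0.246], [0.499, -0.347]]
0.03 [[0.496, -0.218], [0.492, -0.304], [0.488, -0.39]] [[0.499, -0.223], [0.485, -0.321]]
0.05 [[0.494, -0.214], [0.49, -0.299], [0.486, -0.384]] [[0.489, -0.208], [0.475, -0.304]]
```

apply_moves:
  motion:
    - [0.7, 0, 0, -0.009, 0.0005, 0.02, 0.2]
    - [0, 0, 0, 0, 0, 0.03, 0.2]
    - [0, 0, 0, 0, 0, 0.02, 0.2]
    - [0, 0, 0, 0, 0, 0, 0.2]

```text
time_s: 16.85
ee_pos: [0.4184, -0.2527, 0.0906]
tcp_rot: [2.391, 2.034, 0.0]
ft_force: [-0.9, 0.3, 0.4]
finger_gap: 0.0559
```

```bash
python3 -c "
from h import *
go(.418,-.253,.026,-9)
"
```

```text
t 16.85 pos [ 0.4184 -0.2527  0.0906] yaw -9.2 tilt [ 0.002 -0.002 -1.   ] gap 0.0559 f [-0.9  0.3  0.4]
SHIFT tool [-0.0003 -0.0005  0.0646] rows>= 2.0 TURN tool z -0.2
after turn: [-0.0003 -0.0005  0.0646] q6 -0.48
TURN full tool [ 0.12  0.08 -0.2 ]
```

apply_moves:
  motion:
    - [0.1, 0, -0.2, 0, 0, 0.02, 0.2]
    - [0, 0, 0, 0, 0, 0.02, 0.2]
    - [0, 0, 0, 0, 0, 0.02, 0.2]
    - [0, 0, 0, 0, 0, 0.006, 0.2]
    - [0, 0, 0, 0, 0, 0, 0.2]

```text
time_s: 17.35
ee_pos: [0.4214, -0.2517, 0.0287]
tcp_rot: [2.382, 2.04, 0.001]
ft_force: [-0.8, 0.4, 0.2]
finger_gap: 0.0556
```

```bash
python3 -c "
from h import *
go(.418,-.253,.026,-9)
"
```

```text
t 17.35 pos [ 0.4214 -0.2517  0.0287] yaw -8.85 tilt [ 0.004 -0.004 -1.   ] gap 0.0556 f [-0.8  0.4  0.2]
SHIFT tool [-0.0018 -0.0032  0.0027] rows>= 1.0 TURN tool z 0.15
after turn: [-0.0018 -0.0032  0.0027] q6 -0.48
TURN full tool [0.28 0.2  0.15]
```

apply_moves:
  motion:
    - [0.3, 0.2, 0, -0.002, -0.003, 0.002, 0.2]
    - [0, 0, 0, 0, 0, 0, 0]
    - [0, 0, 0, 0, 0, 0, -0.2]
    - [0, 0, 0, 0, 0, 0, -0.4]
    - [0, 0, 0, 0, 0, 0, -0.75]
    - [0, 0, 0, 0, 0, 0, -0.75]
    - [0, 0, 0, 0, 0, 0, -0.75]
    - [0, 0, 0, 0, 0, 0, -0.75]
  force: 25

```text
time_s: 18.15
ee_pos: [0.4196, -0.2542, 0.0306]
tcp_rot: [2.383, 2.041, 0.001]
ft_force: [-0.1, 0.3, -0.8]
finger_gap: 0.0197
```

```bash
python3 -c "
from h import *
go(.418,-.253,.026,-9)
im=snap('top','t7');cv2.imwrite('pics/t7c.png',cv2.resize(im[210:300,320:440],None,fx=6,fy=6,interpolation=2))
"
```

```text
t 18.15 pos [ 0.4196 -0.2542  0.0306] yaw -8.84 tilt [ 0.003 -0.003 -1.   ] gap 0.0197 f [-0.1  0.3 -0.8]
SHIFT tool [ 0.0009 -0.0018  0.0045] rows>= 1.0 TURN tool z 0.16
after turn: [ 0.0009 -0.0018  0.0045] q6 -0.49
TURN full tool [0.21 0.11 0.16]
```

View pics/t7c.png

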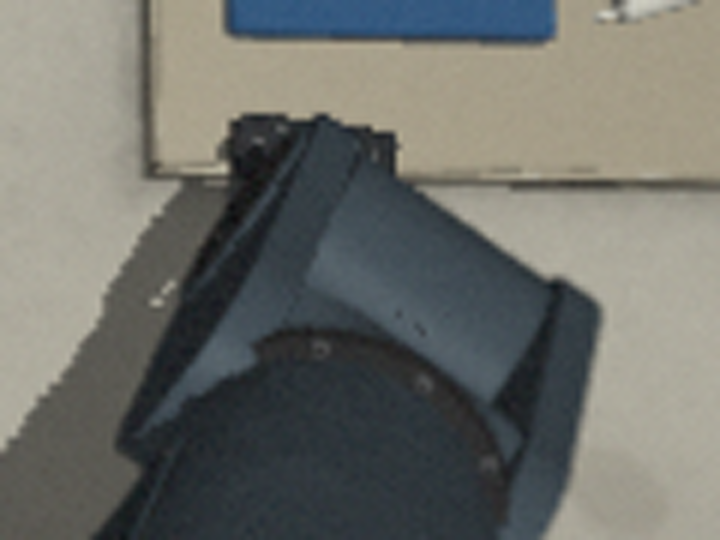

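apply_moves:
  motion:
    - [0.2, 0.1, 0, 0, 0, -0.015, -0.75]
    - [0, 0, 0, 0, 0, -0.025, -0.75]
    - [0, 0, 0, 0, 0, -0.035, -0.75]
    - [0, 0, 0, 0, 0, -0.035, -0.75]
    - [0, 0, -6.5, 0, 0, -0.01, -0.75]
    - [0, 0, -6.5, 0, 0, 0, -0.75]
    - [0, 0, -6, 0, 0, 0, -0.75]
    - [0, 0, 0, 0, 0, 0, -0.75]

```text
time_s: 19.0
ee_pos: [0.4186, -0.2534, 0.1547]
tcp_rot: [-2.0, -2.419, 0.0]
ft_force: [0.5, 0.2, -1.8]
finger_gap: 0.0197
```

```bash
python3 -c "
from h import *
go(.559,.07,.13,10.25)
im=snap('scene','s8')
"
```

```text
t 19.0 pos [ 0.4186 -0.2534  0.1547] yaw 10.83 tilt [-0.002  0.002 -1.   ] gap 0.0197 f [ 0.5  0.2 -1.8]
SHIFT tool [0.2912 0.1987 0.0249] rows>= 8.0 TURN tool z 0.58
after turn: [0.2932 0.1958 0.0249] q6 -0.83
TURN full tool [-0.12 -0.12  0.58]
```

View pics/s8.png

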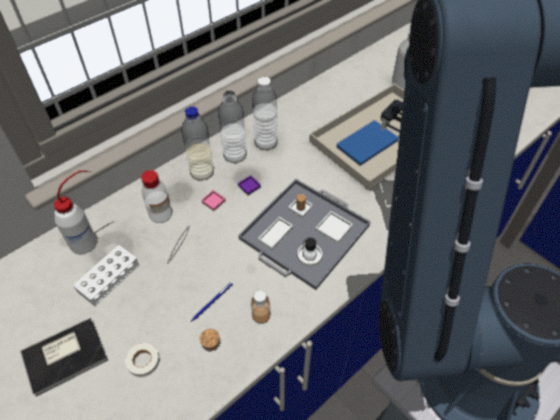

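The arm hides the timer in this view, but the gap of 20 mm and the small weight on the wrist show it is held. I'll carry it over.

apply_moves:
  motion:
    - [0, 0, 0.6, 0.02, 0.0135, 0, -0.75]
    - [0, 0, 0, 0.035, 0.0235, 0, -0.75]
    - [0, 0, 0, 0.035, 0.0235, 0, -0.75]
    - [0, 0, 0, 0.035, 0.0235, 0, -0.75]
    - [0, 0, 0, 0.035, 0.0235, 0, -0.75]
    - [0, 0, 0, 0.035, 0.0235, 0, -0.75]
    - [0, 0, 0, 0.035, 0.0235, 0, -0.75]
    - [0, 0, 0, 0.025, 0.017, 0, -0.75]
    - [0, 0, 0, 0.015, 0.01, 0, -0.75]

```text
time_s: 19.95
ee_pos: [0.5577, 0.0522, 0.1522]
tcp_rot: [-2.06, -2.364, 0.004]
ft_force: [0.2, -0.2, -1.0]
finger_gap: 0.0197
```

```bash
python3 -c "
from h import *
go(.559,.07,.09,10.25)
"
```

```text
t 19.95 pos [0.5577 0.0522 0.1522] yaw 7.84 tilt [-0.006  0.002 -1.   ] gap 0.0197 f [ 0.2 -0.2 -1. ]
SHIFT tool [0.0173 0.0041 0.0622] rows>= 2.0 TURN tool z -2.41
after turn: [0.0171 0.0048 0.0622] q6 -0.13
TURN full tool [-0.33 -0.18 -2.41]
```

apply_moves:
  motion:
    - [-0.3, -0.2, -2.4, 0.014, 0.004, 0.02, -0.75]
    - [0, 0, 0, 0.003, 0.001, 0.025, -0.75]
    - [0, 0, 0, 0, 0, 0.01, -0.75]
    - [0, 0, 0, 0, 0, 0, -0.75]

```text
time_s: 20.35
ee_pos: [0.5607, 0.0733, 0.0947]
tcp_rot: [-2.022, -2.404, 0.001]
ft_force: [0.4, -0.4, -0.6]
finger_gap: 0.0201
```

```bash
python3 -c "
from h import *
go(.559,.07,.0376,10.25)
im=snap('scene','s9'); cv2.imwrite('pics/s9c.png',cv2.resize(im[150:300,230:380],None,fx=4,fy=4,interpolation=2))
"
```

```text
t 20.35 pos [0.5607 0.0733 0.0947] yaw 9.85 tilt [-0.001 -0.    -1.   ] gap 0.0201 f [ 0.4 -0.4 -0.6]
SHIFT tool [-0.003  -0.0022  0.0571] rows>= 2.0 TURN tool z -0.4
after turn: [-0.003  -0.0022  0.0571] q6 -0.12
TURN full tool [-0.06  0.01 -0.4 ]
```

View pics/s9c.png

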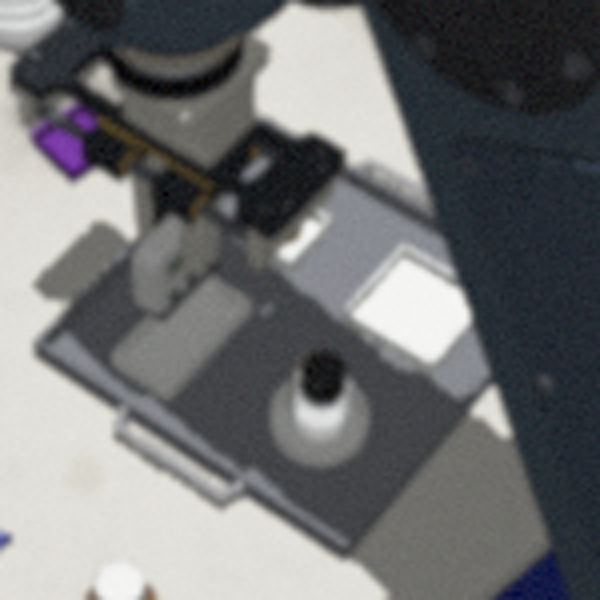

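The timer hangs upright and aligned above the oblong pocket. I'll lower it most of the way, then check.

apply_moves:
  motion:
    - [0, 0, -0.4, -0.003, -0.002, 0.015, -0.75]
    - [0, 0, 0, 0, 0, 0.015, -0.75]
    - [0, 0, 0, 0, 0, 0.006, -0.75]
    - [0, 0, 0, 0, 0, 0, -0.75]

```text
time_s: 20.8
ee_pos: [0.5615, 0.0686, 0.061]
tcp_rot: [2.018, 2.403, 0.004]
ft_force: [-0.1, -0.8, -0.4]
finger_gap: 0.0198
```

```bash
python3 -c "
from h import *
go(.559,.07,.0376,10.25)
im=snap('scene','s10'); cv2.imwrite('pics/s10c.png',cv2.resize(im[180:280,230:350],None,fx=6,fy=6,interpolation=2))
"
```

```text
t 20.8 pos [0.5615 0.0686 0.061 ] yaw 9.95 tilt [ 0.004 -0.    -1.   ] gap 0.0198 f [-0.1 -0.8 -0.4]
SHIFT tool [ 0.0019 -0.0023  0.0234] rows>= 1.0 TURN tool z -0.3
after turn: [ 0.0019 -0.0023  0.0234] q6 -0.13
TURN full tool [ 0.23  0.05 -0.3 ]
```

View pics/s10c.png

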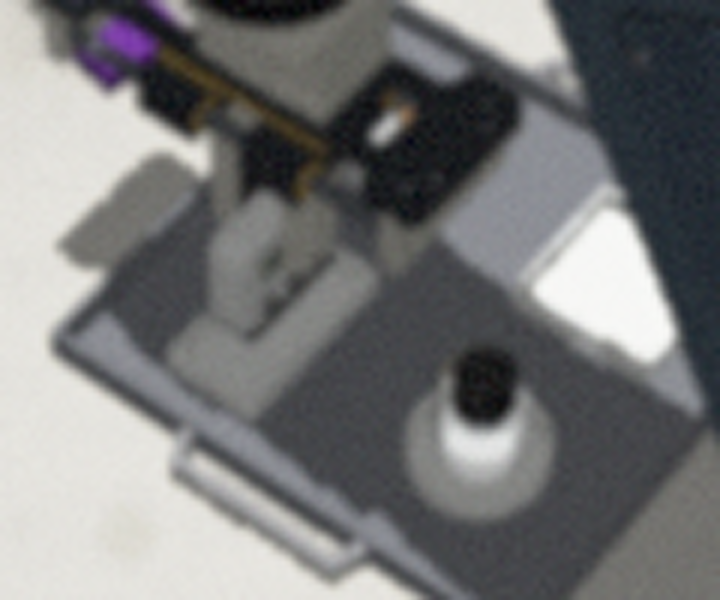

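apply_moves:
  motion:
    - [0.2, 0, -0.3, 0.002, -0.002, 0.008, -0.75]
    - [0, 0, 0, 0, 0, 0.006, -0.75]
    - [0, 0, 0, 0, 0, 0.004, -0.75]
    - [0, 0, 0, 0, 0, 0, -0.75]

```text
time_s: 21.25
ee_pos: [0.56, 0.0705, 0.0432]
tcp_rot: [2.012, 2.409, 0.002]
ft_force: [0.9, 0.7, -0.1]
finger_gap: 0.0201
```

```bash
python3 -c "
from h import *
go(.559,.07,.0376,10.25)
"
```

```text
t 21.25 pos [0.56   0.0705 0.0432] yaw 10.27 tilt [ 0.003 -0.001 -1.   ] gap 0.0201 f [ 0.9  0.7 -0.1]
SHIFT tool [-0.0003 -0.0011  0.0056] rows>= 1.0 TURN tool z 0.02
after turn: [-0.0003 -0.0011  0.0056] q6 -0.14
TURN full tool [0.15 0.07 0.02]
```

apply_moves:
  motion:
    - [0.1, 0, 0, 0, -0.001, 0.003, -0.75]
    - [0, 0, 0, 0, 0, 0.003, -0.75]

```text
time_s: 21.45
ee_pos: [0.5594, 0.0704, 0.0373]
tcp_rot: [2.012, 2.41, 0.001]
ft_force: [-0.6, 1.8, 30.5]
finger_gap: 0.0199
```

Floor contact at the expected height. Release and rise.

apply_moves:
  motion:
    - [0, 0, 0, 0, 0, -0.003, -0.75]
    - [0, 0, 0, 0, 0, 0, -0.5]
    - [0, 0, 0, 0, 0, 0, -0.3]
    - [0, 0, 0, 0, 0, 0, -0.1]
    - [0, 0, 0, 0, 0, 0, 0]
    - [0, 0, 0, 0, 0, -0.01, 0]
    - [0, 0, 0, 0, 0, -0.03, 0]
    - [0, 0, 0, 0, 0, -0.04, 0]
    - [0, 0, 0, 0, 0, -0.04, 0.5]
    - [0, 0, 0, 0, 0, -0.03, 0.5]

```text
time_s: 22.45
ee_pos: [0.557, 0.0704, 0.1942]
tcp_rot: [-2.012, -2.409, 0.007]
ft_force: [0.2, 0.0, -0.1]
finger_gap: 0.0581
```

```bash
python3 -c "
from h import *
go(.411,.242,.16,10.25)
"
```

```text
t 22.45 pos [0.557  0.0704 0.1942] yaw 10.26 tilt [-0.005 -0.001 -1.   ] gap 0.0581 f [ 0.2  0.  -0.1]
SHIFT tool [ 0.1949 -0.1129  0.0347] rows>= 5.0 TURN tool z 0.01
after turn: [ 0.1949 -0.1129  0.0347] q6 -0.14
TURN full tool [-0.3   0.02  0.01]
```

apply_moves:
  motion:
    - [-0.3, 0, 0, 0.025, -0.015, 0, 0.5]
    - [0, 0, 0, 0.04, -0.023, 0, 0.5]
    - [0, 0, 0, 0.04, -0.023, 0, 0.5]
    - [0, 0, 0, 0.04, -0.023, 0, 0.5]
    - [0, 0, 0, 0.025, -0.015, 0, 0.5]
    - [0, 0, 0, 0.01, -0.006, 0, 0.5]
    - [0, 0, 0, 0, 0, 0, 0.5]

```text
time_s: 23.15
ee_pos: [0.4199, 0.2334, 0.2039]
tcp_rot: [2.01, 2.401, 0.019]
ft_force: [-0.3, -0.5, 0.5]
finger_gap: 0.0699
```

```bash
python3 -c "
from h import *
go(.411,.2425,.125,10.25)
im=snap('top','t11'); cv2.imwrite('pics/t11c.png',cv2.resize(im[180:300,200:330],None,fx=5,fy=5,interpolation=2))
im=snap('scene','s11')
"
```

```text
t 23.15 pos [0.4199 0.2334 0.2039] yaw 10.14 tilt [ 0.016  0.002 -1.   ] gap 0.0699 f [-0.3 -0.5  0.5]
SHIFT tool [ 0.0106 -0.0084  0.0788] rows>= 2.0 TURN tool z -0.11
after turn: [ 0.0106 -0.0084  0.0788] q6 0.24
TURN full tool [ 0.93  0.02 -0.11]
```

View pics/t11c.png

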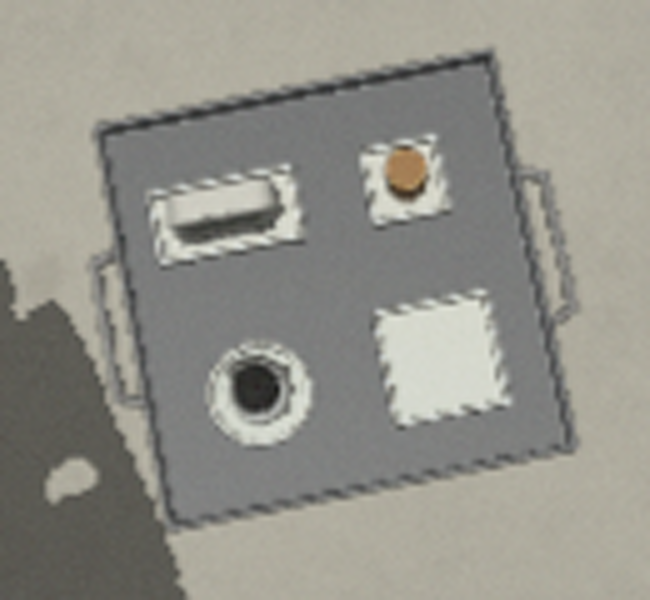

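View pics/s11.png

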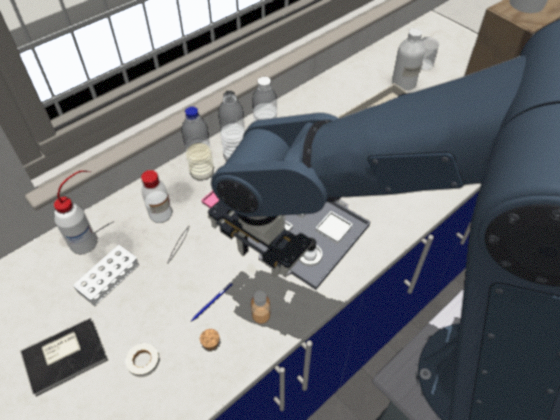

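All three pieces sit inside their pockets: timer at (225,205), cork at (405,170) and bottle at (258,385) in the top crop. Now for the tall bottle.

apply_moves:
  motion:
    - [0.9, 0, 0, 0.0105, -0.0085, 0.02, 0.6]
    - [0, 0, 0, 0, 0, 0.03, 0.6]
    - [0, 0, 0, 0, 0, 0.025, 0.6]
    - [0, 0, 0, 0, 0, 0, 0.6]

```text
time_s: 23.65
ee_pos: [0.4158, 0.238, 0.1273]
tcp_rot: [2.024, 2.4, 0.004]
ft_force: [-0.7, 0.3, 0.5]
finger_gap: 0.0746
```

```bash
python3 -c "
from h import *
go(.411,.2425,.025,10.25)
"
```

```text
t 23.65 pos [0.4158 0.238  0.1273] yaw 9.71 tilt [ 0.004  0.    -1.   ] gap 0.0746 f [-0.7  0.3  0.5]
SHIFT tool [ 0.0052 -0.0043  0.1023] rows>= 3.0 TURN tool z -0.54
after turn: [ 0.0053 -0.0043  0.1023] q6 0.26
TURN full tool [ 0.2   0.02 -0.54]
```

apply_moves:
  motion:
    - [0.2, 0, -0.5, 0.006, -0.005, 0.01, 0.6]
    - [0, 0, 0, 0, 0, 0.02, 0.6]
    - [0, 0, 0, 0, 0, 0, 0.6]

```text
time_s: 23.95
ee_pos: [0.412, 0.2426, 0.098]
tcp_rot: [2.017, 2.407, 0.003]
ft_force: [0.9, -0.2, 0.1]
finger_gap: 0.0743
```

```bash
python3 -c "
from h import *
go(.411,.2425,.025,10.25)
"
```

```text
t 23.95 pos [0.412  0.2426 0.098 ] yaw 10.1 tilt [ 0.002  0.001 -1.   ] gap 0.0743 f [ 0.9 -0.2  0.1]
SHIFT tool [ 0.0001 -0.0011  0.073 ] rows>= 2.0 TURN tool z -0.15
after turn: [ 0.0001 -0.0011  0.073 ] q6 0.26
TURN full tool [ 0.12 -0.01 -0.15]
```

apply_moves:
  motion:
    - [0.1, 0, 0, 0, -0.001, 0.02, 0.6]
    - [0, 0, 0, 0, 0, 0.025, 0.6]
    - [0, 0, 0, 0, 0, 0.02, 0.6]
    - [0, 0, 0, 0, 0, 0.008, 0.6]
    - [0, 0, 0, 0, 0, 0, 0.6]

```text
time_s: 24.45
ee_pos: [0.4153, 0.2441, 0.0286]
tcp_rot: [2.015, 2.405, 0.012]
ft_force: [-0.1, 0.6, -0.0]
finger_gap: 0.0744
```

```bash
python3 -c "
from h import *
go(.411,.2425,.025,10.25)
"
```

```text
t 24.45 pos [0.4153 0.2441 0.0286] yaw 10.09 tilt [ 0.008  0.004 -1.   ] gap 0.0744 f [-0.1  0.6 -0. ]
SHIFT tool [-0.0008 -0.0045  0.0036] rows>= 1.0 TURN tool z -0.16
after turn: [-0.0008 -0.0045  0.0036] q6 0.26
TURN full tool [ 0.47 -0.13 -0.16]
```

apply_moves:
  motion:
    - [0.5, -0.1, 0, -0.001, -0.0045, 0.003, 0.6]
    - [0, 0, 0, 0, 0, 0, 0.4]
    - [0, 0, 0, 0, 0, 0, 0.2]
    - [0, 0, 0, 0, 0, 0, 0]
    - [0, 0, 0, 0, 0, 0, -0.3]
    - [0, 0, 0, 0, 0, 0, -0.3]
    - [0, 0, 0, 0, 0, 0, -0.3]
  force: 25

```text
time_s: 25.15
ee_pos: [0.4127, 0.2431, 0.0293]
tcp_rot: [2.017, 2.407, 0.007]
ft_force: [0.4, -0.1, -1.0]
finger_gap: 0.042
```

```bash
python3 -c "
from h import *
go(.471,-.0525,.14,10.25)
"
```

```text
t 25.15 pos [0.4127 0.2431 0.0293] yaw 10.09 tilt [ 0.004  0.003 -1.   ] gap 0.042 f [ 0.4 -0.1 -1. ]
SHIFT tool [-0.301   0.006  -0.1113] rows>= 7.0 TURN tool z -0.16
after turn: [-0.301   0.0052 -0.1113] q6 0.26
TURN full tool [ 0.23 -0.11 -0.16]
```

apply_moves:
  motion:
    - [0.2, 0, 0, 0, 0, -0.015, -0.3]
    - [0, 0, 0, 0, 0, -0.03, -0.3]
    - [0, 0, 0, 0, 0, -0.04, -0.3]
    - [0, 0, 0, 0, 0, -0.035, -0.3]
    - [0, 0, 0, 0, 0, -0.01, -0.3]
    - [0, 0, 0, 0, 0, 0, -0.3]

```text
time_s: 25.75
ee_pos: [0.4115, 0.2423, 0.1623]
tcp_rot: [-2.016, -2.406, 0.004]
ft_force: [0.2, 0.9, -1.2]
finger_gap: 0.0423
```

```bash
python3 -c "
from h import *
go(.471,-.0525,.16,10.25)
"
```

```text
t 25.75 pos [0.4115 0.2423 0.1623] yaw 10.08 tilt [-0.004  0.    -1.   ] gap 0.0423 f [ 0.2  0.9 -1.2]
SHIFT tool [-0.3006  0.0069  0.002 ] rows>= 7.0 TURN tool z -0.17
after turn: [-0.3007  0.0061  0.002 ] q6 0.26
TURN full tool [-0.21 -0.05 -0.17]
```

apply_moves:
  motion:
    - [-0.2, 0, -0.2, -0.02, 0.0005, 0, -0.3]
    - [0, 0, 0, -0.035, 0.001, 0, -0.3]
    - [0, 0, 0, -0.04, 0.001, 0, -0.3]
    - [0, 0, 0, -0.04, 0.001, 0, -0.3]
    - [0, 0, 0, -0.04, 0.001, 0, -0.3]
    - [0, 0, 0, -0.04, 0.001, 0, -0.3]
    - [0, 0, 0, -0.04, 0.001, 0, -0.3]
    - [0, 0, 0, -0.025, 0, 0, -0.3]
    - [0, 0, 0, -0.01, 0, 0, -0.3]
    - [0, 0, 0, 0, 0, 0, -0.3]

```text
time_s: 26.75
ee_pos: [0.4651, -0.0522, 0.1456]
tcp_rot: [-2.0, -2.401, 0.019]
ft_force: [-0.4, 1.0, -1.5]
finger_gap: 0.0423
```

```bash
python3 -c "
from h import *
go(.471,-.0525,.09,10.25)
"
```

```text
t 26.75 pos [ 0.4651 -0.0522  0.1456] yaw 10.42 tilt [-0.021  0.001 -1.   ] gap 0.0423 f [-0.4  1.  -1.5]
SHIFT tool [-0.0017  0.0069  0.0555] rows>= 2.0 TURN tool z 0.17
after turn: [-0.0016  0.0069  0.0555] q6 -0.39
TURN full tool [-1.14 -0.29  0.17]
```

apply_moves:
  motion:
    - [-1.1, -0.3, 0.2, -0.0015, 0.007, 0.01, -0.3]
    - [0, 0, 0, 0, 0, 0.025, -0.3]
    - [0, 0, 0, 0, 0, 0.015, -0.3]
    - [0, 0, 0, 0, 0, 0, -0.3]

```text
time_s: 27.15
ee_pos: [0.4704, -0.0479, 0.0914]
tcp_rot: [-2.01, -2.41, 0.002]
ft_force: [0.3, 0.4, -0.7]
finger_gap: 0.042
```

```bash
python3 -c "
from h import *
go(.471,-.0525,.0363,10.25)
im=snap('scene','s12'); cv2.imwrite('pics/s12c.png',cv2.resize(im[160:290,240:390],None,fx=5,fy=5,interpolation=2))
"
```

```text
t 27.15 pos [ 0.4704 -0.0479  0.0914] yaw 10.33 tilt [-0.003  0.001 -1.   ] gap 0.042 f [ 0.3  0.4 -0.7]
SHIFT tool [-0.0047 -0.0001  0.0551] rows>= 2.0 TURN tool z 0.08
after turn: [-0.0047 -0.0001  0.0551] q6 -0.38
TURN full tool [-0.18 -0.1   0.08]
```

View pics/s12c.png

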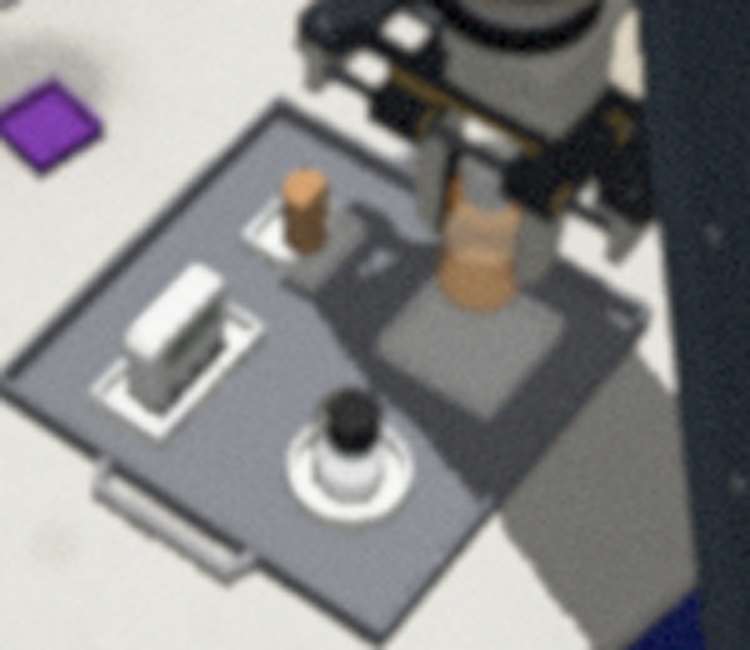

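The three placed pieces stand correctly, and the tall bottle hangs above the large square. I'll lower it.

apply_moves:
  motion:
    - [-0.2, -0.1, 0, -0.0045, 0, 0.015, -0.3]
    - [0, 0, 0, 0, 0, 0.015, -0.3]
    - [0, 0, 0, 0, 0, 0.008, -0.3]
    - [0, 0, 0, 0, 0, 0.002, -0.3]
    - [0, 0, 0, 0, 0, 0, -0.3]

```text
time_s: 27.7
ee_pos: [0.473, -0.0498, 0.0539]
tcp_rot: [2.006, 2.413, 0.004]
ft_force: [0.4, -0.7, -0.5]
finger_gap: 0.0424
```

```bash
python3 -c "
from h import *
go(.471,-.0525,.0363,10.25)
"
```

```text
t 27.7 pos [ 0.473  -0.0498  0.0539] yaw 10.53 tilt [ 0.005 -0.    -1.   ] gap 0.0424 f [ 0.4 -0.7 -0.5]
SHIFT tool [-0.0022 -0.0025  0.0176] rows>= 1.0 TURN tool z 0.28
after turn: [-0.0023 -0.0025  0.0176] q6 -0.39
TURN full tool [0.25 0.07 0.28]
```

apply_moves:
  motion:
    - [0.2, 0, 0.3, -0.002, -0.0025, 0.006, -0.3]
    - [0, 0, 0, 0, 0, 0.004, -0.3]
    - [0, 0, 0, 0, 0, 0.003, -0.3]

```text
time_s: 28.0
ee_pos: [0.4717, -0.0524, 0.0416]
tcp_rot: [2.012, 2.407, 0.002]
ft_force: [-0.0, 0.5, 0.1]
finger_gap: 0.0423
```

```bash
python3 -c "
from h import *
go(.471,-.0525,.0363,10.25)
"
```

```text
t 28.0 pos [ 0.4717 -0.0524  0.0416] yaw 10.22 tilt [ 0.004 -0.002 -1.   ] gap 0.0423 f [-0.   0.5  0.1]
SHIFT tool [ 0.0001 -0.0008  0.0053] rows>= 1.0 TURN tool z -0.03
after turn: [ 0.0001 -0.0008  0.0053] q6 -0.39
TURN full tool [ 0.18  0.13 -0.03]
```

apply_moves:
  motion:
    - [0.2, 0.1, 0, 0, -0.0005, 0.003, -0.3]
    - [0, 0, 0, 0, 0, 0.003, -0.3]

```text
time_s: 28.2
ee_pos: [0.4717, -0.0527, 0.0356]
tcp_rot: [2.014, 2.41, -0.001]
ft_force: [-8.9, -0.3, 40.1]
finger_gap: 0.0416
```

Floor contact at the expected height. Ease off, open, and rise straight up.

apply_moves:
  motion:
    - [0, 0, 0, 0, 0, -0.003, -0.3]
    - [0, 0, 0, 0, 0, 0, 0]
    - [0, 0, 0, 0, 0, 0, 0.2]
    - [0, 0, 0, 0, 0, 0, 0.4]
    - [0, 0, 0, 0, 0, 0, 0.4]
    - [0, 0, 0, 0, 0, -0.01, 0.4]
    - [0, 0, 0, 0, 0, -0.03, 0.4]
    - [0, 0, 0, 0, 0, -0.04, 0.4]
    - [0, 0, 0, 0, 0, -0.04, 0.4]
    - [0, 0, 0, 0, 0, -0.04, 0.4]

```text
time_s: 29.2
ee_pos: [0.4688, -0.0521, 0.2017]
tcp_rot: [-2.01, -2.404, 0.008]
ft_force: [-0.3, 0.3, -0.8]
finger_gap: 0.0651
```

apply_moves:
  motion:
    - [0, 0, 0, -0.02, 0, -0.01, 0.4]
    - [0, 0, 0, -0.04, 0, 0, 0.4]
    - [0, 0, 0, -0.04, 0, 0, 0.4]
    - [0, 0, 0, -0.04, 0, 0, 0.4]
    - [0, 0, 0, -0.04, 0, 0, 0.4]
    - [0, 0, 0, -0.04, 0, 0, 0.4]
    - [0, 0, 0, -0.02, 0, 0, 0.4]
    - [0, 0, 0, 0, 0, 0, 0.4]

```text
time_s: 30.0
ee_pos: [0.5142, -0.2973, 0.2259]
tcp_rot: [2.007, 2.407, 0.001]
ft_force: [-0.8, 1.4, -0.0]
finger_gap: 0.0651
```

```bash
python3 -c "
from h import *
print(arm.get_obs()['ee_pos'])
im=snap('top','t13'); cv2.imwrite('pics/t13c.png',cv2.resize(im[180:300,200:330],None,fx=5,fy=5,interpolation=2))
im=snap('scene','s13'); cv2.imwrite('pics/s13c.png',cv2.resize(im[160:290,240:390],None,fx=5,fy=5,interpolation=2))
for n in ['cork','short_bottle','timer','tall_bottle','wide_stopper','vial']:
  for c in('top','scene'): print(n,c,[(round(d['score'],2),toworld(c,d['location']).round(3)) for d in arm.spot_point(c,n)[:1]])
"
```

```text
[ 0.51424041 -0.29727078  0.22592872]
cork top [(0.48, array([ 0.576, -0.035,  0.007]))]
cork scene [(0.42, array([ 0.578, -0.029,  0.007]))]
short_bottle top [(0.72, array([0.45 , 0.047, 0.005]))]
short_bottle scene [(0.61, array([0.454, 0.052, 0.014]))]
timer top [(0.62, array([0.553, 0.069, 0.004]))]
timer scene [(0.79, array([0.556, 0.069, 0.01 ]))]
tall_bottle top [(0.5, array([ 0.467, -0.055,  0.008]))]
tall_bottle scene [(0.78, array([ 0.479, -0.049,  0.01 ]))]
wide_stopper top [(0.67, array([ 0.574, -0.037,  0.006]))]
wide_stopper scene [(0.78, array([0.432, 0.372, 0.002]))]
vial top []
vial scene []
```

View pics/t13c.png

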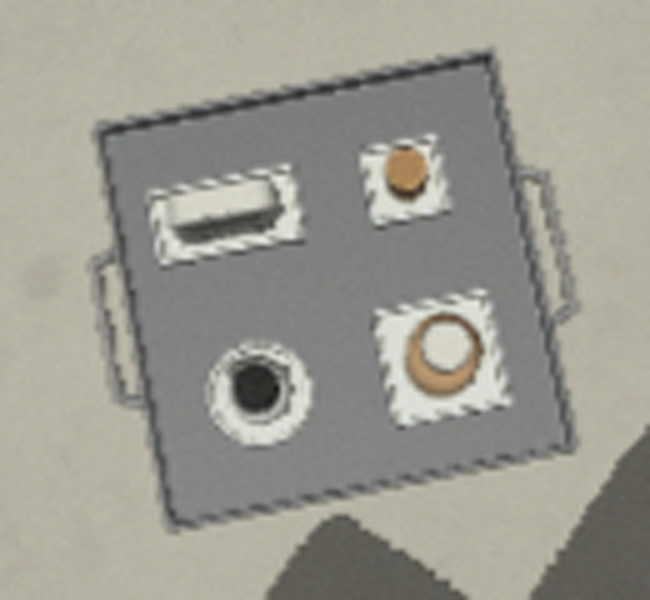

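View pics/s13c.png

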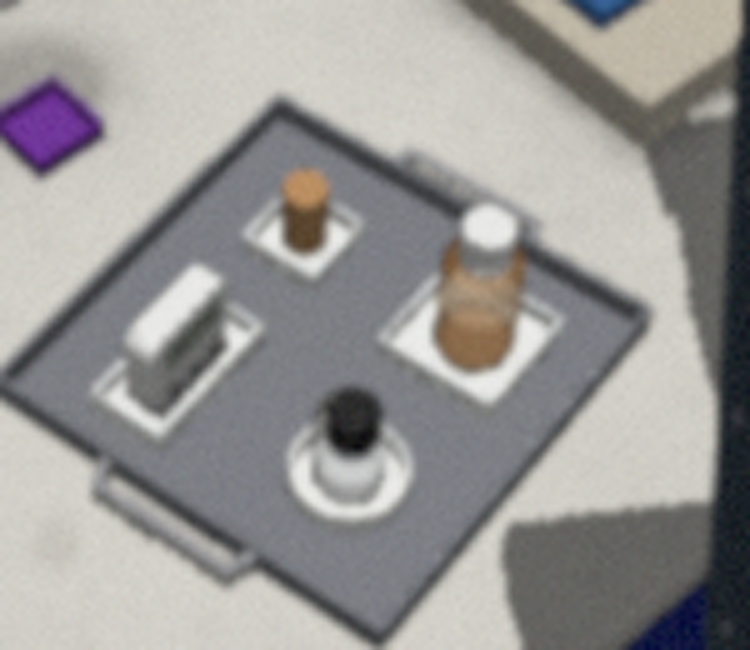

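View pics/s13.png

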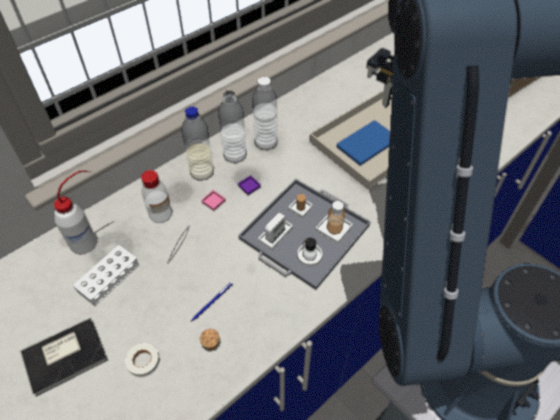

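All four stand upright in their pockets. The arm hides the vial, so I'll move aside to check it.

apply_moves:
  motion:
    - [0, 0, 0, 0.02, 0, -0.01, 0.4]
    - [0, 0, 0, 0.04, 0, -0.01, 0.4]
    - [0, 0, 0, 0.04, 0, 0, 0.4]
    - [0, 0, 0, 0.04, 0, 0, 0.4]
    - [0, 0, 0, 0.04, 0, 0, 0.4]
    - [0, 0, 0, 0.02, 0, 0, 0.4]
    - [0, 0, 0, 0, 0, 0, 0.4]

```text
time_s: 31.4
ee_pos: [0.476, -0.0923, 0.245]
tcp_rot: [2.007, 2.407, 0.003]
ft_force: [-0.3, -0.6, 0.5]
finger_gap: 0.065
```

```bash
python3 -c "
from h import *
print(arm.get_obs()['ee_pos'])
im=snap('top','t14')
print([(round(d['score'],2),toworld('top',d['location']).round(3)) for d in arm.spot_point('top','vial')])
"
```

```text
[ 0.47602331 -0.09227624  0.24497864]
[(0.42, array([ 0.432, -0.378,  0.001]))]
```

View pics/t14.png

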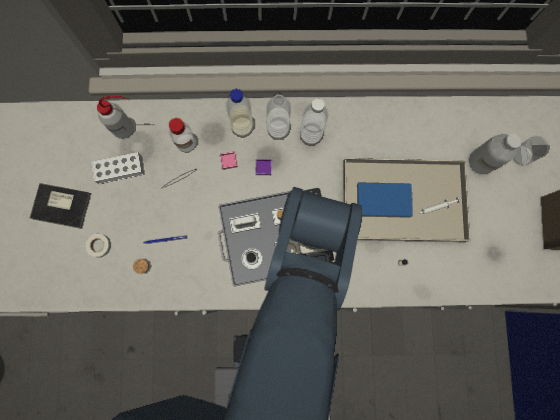

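The vial at (403,262) and the stopper at (141,266) are untouched, and the gripper touches nothing. I'll hand in.

```bash
python3 -c "
from plant import arm
print(arm.close_job())"
```

```text
the job is handed in; nothing more can be done
None
```

I packed all four pieces and handed the job in at about 31.5 s. The order was cork (small square), short bottle (round), timer (oblong), and the tall bottle (large square) last.

- **Placement:** The last pictures from both cameras show all four upright inside their pockets. Each went down until it touched the pocket floor. The position readings agree with the pocket places to within about 8 mm; the widest was the tall bottle as seen from the scene camera.
- **Left alone:** The wide stopper and the vial still stand at their starting positions. The pen and the pink and purple look-alikes look unmoved.
- **Clear of the work:** At hand-in the gripper was open with its tips about 0.24 m above the worktop, touching nothing.
- **Forces:** Setting-down contact on the wrist was 24–40 N. The highest, 40.1 N, came as the tall bottle met the floor. It was in the fingers, so I take this as not counting against the 40 N limit for the arm or gripper body, but I cannot confirm that.
- **Disagreements:** After the last placing, the top camera once reported the wide stopper at the cork's place. I judged that a false recognition, since the pictures and the scene camera both put the stopper where it started. The vial was hidden behind the arm at first; after I moved the arm aside it was found where it started.

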